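Clear a jammed herb drawer: jar to the returns basket, long paddle out through the gap

TASK

The drawer of the small wooden chest is jammed half open and still holds a small jar and a long herb paddle whose blade reaches back inside the chest. First put the jar into the wire returns basket and let go of it; then take the paddle by its handle, tilt it out through the gap between the chest and the drawer front, and finish while still holding it still in the air, all of it well higher than the chest's top and touching nothing but the gripper. Leave the other things on the counter where they are.

Things in the scene. Friction and masses are not known exactly. Their poses are not given: they have to be found in the camera images.
- chest: Low wooden counter-top chest, fixed. Origin on the counter below the middle of the open drawer's bay, in the plane of the chest's face. z up; -x points out of the face along the open drawer, +x into the chest. Carcass x 0 to 260, y -350 to 125 mm, top at z 122 mm; underside of its top board at z 105. A closed drawer is beside the bay at y -333 to -127.
- opening (a point): Centre of the gap over the jammed drawer (chest frame -80, 0, 112 mm; same axes). The drawer is rigid with the chest; in the chest frame: inside y -100 to 100, floor z 10, side walls 10 thick up to z 85, front board x -178 to -160 up to z 112, with a pull out to x -194. From above it is open from x -160 to 0; under the chest top it goes on to x 248 mm.
- paddle_center (a point): Centre of the wooden herb paddle, 270 mm long, about 85 g, flat on the drawer floor along the chest's x; 10 mm above its underside. Own x runs from handle to blade (into the chest), z up. Handle: bar 22 wide, 20 high, x -135 to 40 mm. Blade: 44 wide, 8 thick, x 50 to 135, undersides flush. Mass centre about 20 mm towards the handle. 110 to 125 mm of handle shows in the gap.
- paddle_handle_end (a point): End of the paddle's handle, on the same centre line (x -135 mm from the centre).
- paddle_blade_tip (a point): End of the paddle's blade, on the same centre line (x +135 mm from the centre, 10 mm above the underside).
- jar_center (a point): Centre of the white lidded plastic jar, 44 mm in diameter, 75 mm high, about 70 g, standing on the drawer floor in the gap (72 to 88 mm out from the chest's face), close beside the paddle's handle on its +y side; 37.5 mm above its underside.
- basket: Wire returns basket, fixed, open on top. Origin on the counter below its centre; 206 mm along its x, 166 mm along its y, floor at z 5 mm, rim at z 80 mm, walls of wire about 4 mm thick.
- mortar: Bystander: white ceramic bowl, 84 mm across, 70 mm high; origin under its centre. Leave alone.
- amber_bottle: Bystander: amber bottle, 52 mm across, 110 mm high; origin under its centre. Leave alone.
- carton: Bystander: plain cardboard carton 55 x 75 x 50 mm; origin under its centre. Leave alone.

How it is judged:
By the outcome, as a careful person would: the job done as asked, in the order asked, and still so for the second after the job is handed in, while the arm keeps its last pose, push and grip.
It also fails if it takes over 64 s, if anything falls off the work surface, if the arm or the gripper's body presses on something with over 40 N, if the wrist force passes 120 N, or if a joint passes its speed limit or range.

ROBOT

A 7-joint arm with a two-finger parallel gripper is mounted at the origin on the work surface. World frame = base frame: x ahead of the robot, y to its left, z up, the work surface at z = 0. Lengths are in m, angles in rad, forces in N, time in s.
With the tool pointing down it reaches from about 0.4 to 0.875 m from the base axis. Payload 6.5 kg.
Tool frame: the origin (TCP) lies midway between the tips of the shut fingers; the grasp point (between the pads) lies 19 mm behind it; z points along the fingers, y is the direction in which the jaws open and shut (so a half turn about z gives the same grasp; the last joint's range is limited). The gripper opens to 88 mm and grips with 3 to 60 N. Pads are 18 mm wide; open, the fingers measure 123 mm over their backs; the gripper's body (75 mm by 187 mm) begins 45 mm behind the grasp point.
Start: joints at [-1.309, 0.536, -0.004, 1.538, 0.003, 1.067, -0.071], TCP at [0.209, 0.615, 0.208] pointing down, gripper open.
Joint ranges: [-2.7, 2.7], [-0.37, 2.16], [-1.27, 1.26], [0.24, 2.4], [-1.31, 4.45], [0.19, 1.91], [-2.76, 2.76]. Speed limits (rad/s): [2.39, 2.39, 3.14, 3.14, 3.14, 3.14, 3.14].

INTERFACE

Orientations are given as a unit quaternion [x, y, z, w].
In Python, from workcell import env gives the robot as it stands.
- The arm moves only by the tool play_rows, never from a script. Its argument "targets" is a list of rows, each an object with "dr": the turn, a rotation vector about the tool's x, y, z in rad, a list of three; "linear": the shift along the tool's x, y, z in mm, a list of three; "grip": the closure, from -1 (fully open) to 1 (shut). A call has exactly 10 rows; each row is the pose to reach, as a shift and turn from the pose commanded when the call began, along the tool's axes at that moment; what a row does not reach only later rows make up. A row lasts 1/12 s, in which the tool goes at most 41.7 mm and 7.16 degrees, less where a joint would pass 70% of its speed; a pose out of reach is approached as far as the arm can. A call with a gripper value outside its range is refused whole. The fingers move at their own pace and stop on an object; "grip_force" is the grip in N (left out, the last holds). Time passes only in rows, so rows that repeat a pose let the fingers close, or fill a call up. It gives the time, the measured TCP pose, the force and the opening at its end, in the units of the state.
- env.observe(): the state, without advancing time (a new reading comes with each control period).
- env.get_image(name): name is "scene" or "top" or "wrist"; returns a dict with "color" (384x512x3 uint8, blue, green, red), "fx", "fy", "cx", "cy" (pixels), "cam_to_world" (4x4, takes a point from camera to world coordinates); the wrist camera has in their place "hand_eye" (4x4, takes a point from camera to tool coordinates, whose origin is the TCP and whose axes are the flange's). Camera axes: x right, y down, z forward; pixel columns grow to the right and rows downward; lengths in m; the calibration is good to about 2 mm. A picture is of the moment at which its call begins: read the wrist's pose just before it. There is no depth.
- env.close_job(): hands the job in, once; it reports no verdict.
The state is a dict: "t": time; "joint_positions": joint angles; "dq": joint speeds; "joint_torque": joint torques, N m; "tool_pos": TCP position; "tool_rot": TCP orientation; "force": force on the tool from outside, world axes, zero at the start; "ft_torque": the same for the moment, N m; "width": finger opening in m.
Only numpy, scipy, OpenCV 4.12 (cv2) and the standard library are available. Lean on these libraries where they do the work, as an engineer would, in place of code of your own. Each camera call takes 0.05 s, during which the arm holds its last target.

## Working session

There is one attempt and no reset: what is moved stays moved. The work goes in short steps, Python scripts to look and compute and a tool call to move; the robot and the scene stay as the last step left them, time stands still between calls to the robot, and variables do not carry over. Pictures are saved under pics/ and viewed, and the job is handed in when it is done.

Besides the shell and the picture viewer there is one more tool, called as name(argument=value, ...) on one line, values as JSON. play_rows: Moves the arm, as the interface text tells. Its arguments: {"type":"object","properties":{"targets":{"type":"array"},"grip_force":{"type":"number"}},"required":["targets"]}

```bash
mkdir -p pics; ls; python3 - <<'E'
from workcell import env
import cv2
s=env.observe()
for k,v in s.items(): print(k,v)
for n in ["scene","top","wrist"]:
    im=env.get_image(n); cv2.imwrite(f"pics/{n}0.png",im["color"])
    print(n,{k:v for k,v in im.items() if k!="color"})
E
```

```text
pics
t 0.0
joint_positions [-1.30923902  0.53714363 -0.00444483  1.53888046  0.00259192  1.06730977
 -0.07119937]
dq [-0.00054006  0.00032627  0.00128197  0.0007407   0.00013167 -0.0005018
 -0.00068711]
joint_torque [ 3.03676979e-04 -5.70999420e+01  9.90922898e-01 -2.51588112e+01
 -5.61956177e-02  1.82375405e-02  1.46120201e-04]
tool_pos [0.20904444 0.61475077 0.20715081]
tool_rot [ 1.63109539e-01  9.86607584e-01 -8.63707939e-04 -8.33787928e-05]
force [ 0.19017484  0.32712439 -0.062057  ]
ft_torque [ 0.04932578 -0.00236343 -0.02531645]
width 0.087899473001704
scene {'fx': 356.9990905709091, 'fy': 356.9990905709091, 'cx': 255.21606435868068, 'cy': 193.63380771341292, 'cam_to_world': array([[ 0.98322753, -0.10377458,  0.14998151,  0.43597181],
       [-0.18193085, -0.6159409 ,  0.76649721, -0.7082    ],
       [ 0.01283682, -0.78092743, -0.62448985,  0.66463742],
       [ 0.        ,  0.        ,  0.        ,  1.        ]])}
top {'fx': 485.28995816611047, 'fy': 485.28995816611047, 'cx': 261.0503348187537, 'cy': 199.12392573752797, 'cam_to_world': array([[ 0.01521183, -0.98198739,  0.18833315,  0.35753794],
       [-0.99978932, -0.01234217,  0.01640056, -0.00784144],
       [-0.01378071, -0.18854295, -0.98196825,  1.23119359],
       [ 0.        ,  0.        ,  0.        ,  1.        ]])}
wrist {'fx': 283.94926676047885, 'fy': 283.94926676047885, 'cx': 258.45364919273607, 'cy': 192.7909800080472, 'hand_eye': array([[-1.92977630e-04, -9.47852762e-01, -3.18708495e-01,
         8.23086078e-02],
       [ 9.99999907e-01, -6.02702888e-05, -4.26252373e-04,
        -7.37792940e-04],
       [ 3.84815836e-04, -3.18708548e-01,  9.47852685e-01,
        -1.77232046e-01],
       [ 0.00000000e+00,  0.00000000e+00,  0.00000000e+00,
         1.00000000e+00]])}
```

View pics/scene0.png

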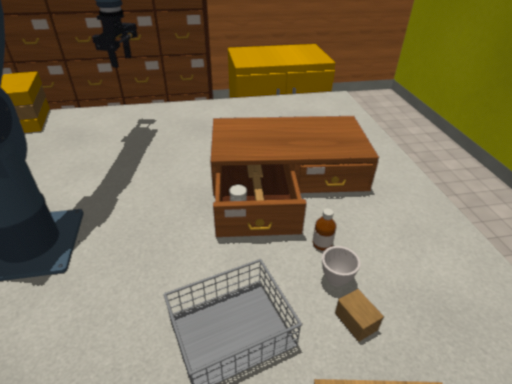

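View pics/top0.png

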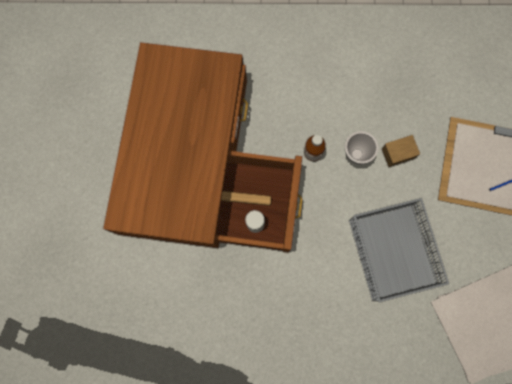

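View pics/wrist0.png

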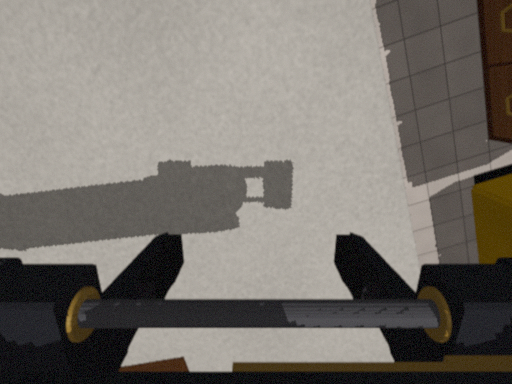

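The top view shows the chest with its drawer opening to the right (roughly world -y). The paddle handle is at about (245,198), the jar at (255,220) and the basket at (398,250). I'll zoom in for corner pixels.

```bash
python3 - <<'E'
import cv2
im=cv2.imread("pics/top0.png")
cv2.imwrite("pics/topc.png",cv2.resize(im[140:260,200:330],None,fx=5,fy=5,interpolation=cv2.INTER_CUBIC)[:600])
cv2.imwrite("pics/topb.png",cv2.resize(im[190:310,340:460],None,fx=5,fy=5,interpolation=cv2.INTER_CUBIC))
im=cv2.imread("pics/scene0.png")
cv2.imwrite("pics/scc.png",cv2.resize(im[110:240,200:320],None,fx=4.5,fy=4.5,interpolation=cv2.INTER_CUBIC))
E
```

```text
(no output)
```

View pics/topc.png

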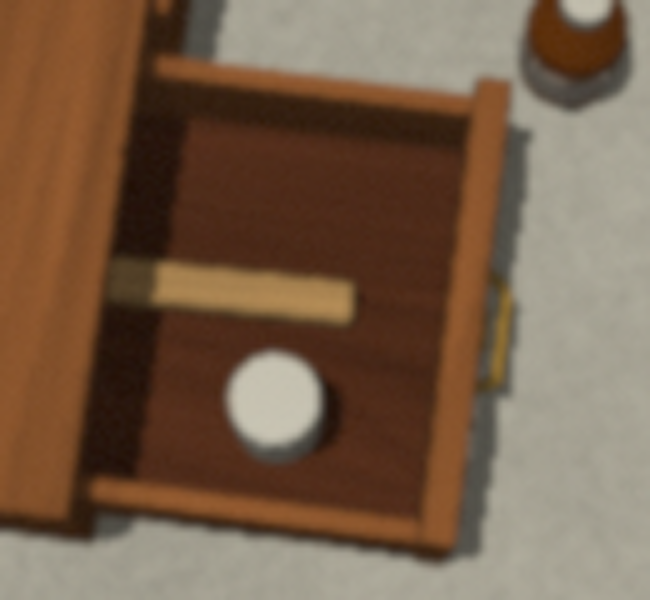

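View pics/topb.png

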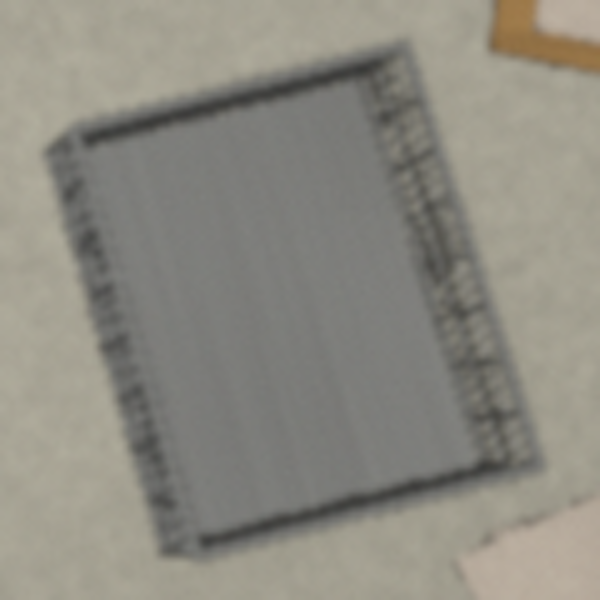

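View pics/scc.png

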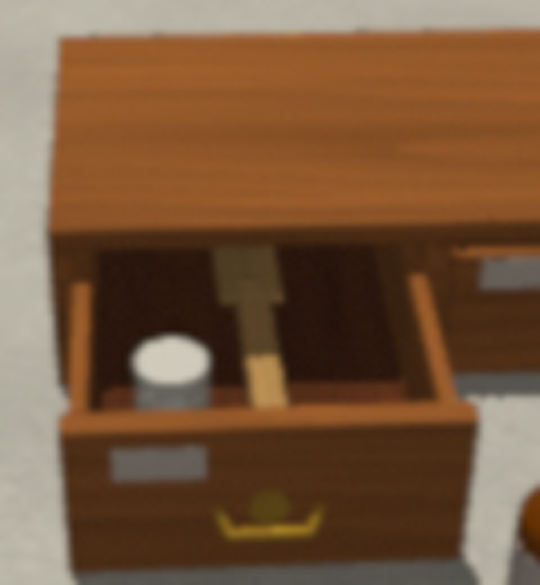

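```bash
cat > h.py <<'E'
import numpy as np
from workcell import env
def ray(K,u,v):
    T=K["cam_to_world"]; d=T[:3,:3]@np.array([(u-K["cx"])/K["fx"],(v-K["cy"])/K["fy"],1]); return T[:3,3],d
def onz(K,u,v,z):
    o,d=ray(K,u,v); return o+d*(z-o[2])/d[2]
def proj(K,p):
    T=K["cam_to_world"]; q=T[:3,:3].T@(np.asarray(p)-T[:3,3]); return K["fx"]*q[0]/q[2]+K["cx"],K["fy"]*q[1]/q[2]+K["cy"]
E
python3 - <<'E'
from h import *
np.set_printoptions(precision=4,suppress=True)
K=env.get_image("top")
def c(u,v,z,o=(200,140)): return onz(K,(u-2)/5+o[0],(v-2)/5+o[1],z)
P={n:c(*a) for n,a in dict(fo_up=(510,85,.112),fi_up=(478,80,.112),fo_lo=(453,548,.112),fi_lo=(422,540,.112),top_a=(150,0,.122),top_b=(71,515,.122),h1=(355,283,.03),h2=(352,325,.03),h3=(158,263,.03),h4=(155,306,.03),jar=(275,399,.085)).items()}
for n,p in P.items(): print(n,p)
ang=P["fo_up"]-P["fo_lo"]; print(np.degrees(np.arctan2(ang[1],ang[0])),np.linalg.norm(ang))
a=P["top_a"]-P["top_b"]; print(np.degrees(np.arctan2(a[1],a[0])))
hd=(P["h3"]+P["h4"]-P["h1"]-P["h2"]); print('handle dir',np.degrees(np.arctan2(hd[1],hd[0])))
R=[c(*a,.08,(340,190)) for a in [(75,130),(410,42),(540,468),(195,552)]]
print(np.array(R),np.mean(R,0)); 
for i in range(4): print(np.linalg.norm(R[i]-R[(i+1)%4]), end=' ')
S=env.get_image("scene")
print('jar in scene',proj(S,P["jar"]), 'crop', [(q-b)*4.5 for q,b in zip(proj(S,P["jar"]),(200,110))])
for n in P: print(n,[round((q-b)*4.5) for q,b in zip(proj(S,P[n]),(200,110))])
E
```

```text
fo_up [ 0.6767 -0.0843  0.112 ]
fi_up [ 0.679  -0.0691  0.112 ]
fo_lo [ 0.4557 -0.058   0.112 ]
fi_lo [ 0.4592 -0.0437  0.112 ]
top_a [0.7139 0.0879 0.122 ]
top_b [0.4675 0.1174 0.122 ]
h1 [ 0.5957 -0.0118  0.03  ]
h2 [ 0.5742 -0.0105  0.03  ]
h3 [0.6048 0.088  0.03  ]
h4 [0.5826 0.0889 0.03  ]
jar [0.5279 0.0259 0.085 ]
-6.791244473317791 0.22255399683464666
-6.822269709085988
handle dir 84.9674952919308
[[ 0.541  -0.2132  0.08  ]
 [ 0.5859 -0.3748  0.08  ]
 [ 0.3847 -0.4255  0.08  ]
 [ 0.3439 -0.2644  0.08  ]] [ 0.4639 -0.3195  0.08  ]
0.16778116757269723 0.2075438445871522 0.1661882495029931 0.20361126687172834 jar in scene (np.float64(235.9634455638522), np.float64(190.1810441254239)) crop [np.float64(161.83550503733485), np.float64(360.8146985644076)]
fo_up [465, 418]
fi_up [462, 400]
fo_lo [47, 431]
fi_lo [52, 414]
top_a [445, 222]
top_b [41, 232]
h1 [286, 461]
h2 [250, 463]
h3 [269, 357]
h4 [235, 360]
jar [162, 361]
```

```bash
cat >> h.py <<'E'
from scipy.spatial.transform import Rotation as Ro
np.set_printoptions(precision=4,suppress=True)
YAW=np.radians(-6.8)   # chest edge (tool y) direction
CX=np.array([-np.sin(YAW),np.cos(YAW),0]); CY=np.array([-np.cos(YAW),-np.sin(YAW),0]); CZ=np.array([0,0,1.])
CO=np.array([0.5875,0.106,0])
def w2c(p): d=np.asarray(p)-CO; return np.array([d@CX,d@CY,d[2]])
def c2w(p): return CO+p[0]*CX+p[1]*CY+p[2]*CZ
def down(yaw=YAW):  # tool y at yaw, z down
    y=np.array([np.cos(yaw),np.sin(yaw),0]); z=np.array([0,0,-1.]); return Ro.from_matrix(np.c_[np.cross(y,z),y,z])
def delta(p,R):
    s=env.observe(); R0=Ro.from_quat(s["tool_rot"])
    print("t",s["t"],"lin mm",1000*R0.inv().apply(np.asarray(p)-s["tool_pos"]),"dr",(R0.inv()*R).as_rotvec(),"q",s["joint_positions"])
def wrist():
    s=env.observe(); K=env.get_image("wrist"); T=np.eye(4); T[:3,:3]=Ro.from_quat(s["tool_rot"]).as_matrix(); T[:3,3]=s["tool_pos"]
    K["cam_to_world"]=T@K["hand_eye"]; return K
E
python3 - <<'E'
from h import *
delta([.55,.01,.22],down())
E
```

```text
t 0.25 lin mm [-517.4531 -463.2105  -11.9779] dr [-0.0006  0.0006  1.3617] q [-1.3092  0.5368 -0.0044  1.5383  0.0026  1.0673 -0.0712]
```

play_rows(targets=[{"dr": [0,0,0.12],"linear": [-40,-30,-12],"grip": -1},{"dr": [0,0,0.24],"linear": [-80,-60,-12],"grip": -1},{"dr": [0,0,0.36],"linear": [-110,-88,-12],"grip": -1},{"dr": [0,0,0.46],"linear": [-140,-117,-12],"grip": -1},{"dr": [0,0,0.55],"linear": [-170,-147,-12],"grip": -1},{"dr": [0,0,0.64],"linear": [-201,-177,-12],"grip": -1},{"dr": [0,0,0.73],"linear": [-232,-207,-12],"grip": -1},{"dr": [0,0,0.82],"linear": [-263,-237,-12],"grip": -1},{"dr": [0,0,0.9],"linear": [-294,-264,-12],"grip": -1},{"dr": [0,0,0.98],"linear": [-325,-291,-12],"grip": -1}])

```text
t: 1.08
tool_pos: [0.4132, 0.2518, 0.2203]
tool_rot: [0.61, 0.793, 0.0, -0.0]
force: [1.5, 0.8, 0.1]
width: 0.0884
```

```bash
python3 - <<'E'
from h import *
delta([.55,.01,.22],down())
E
```

```text
t 1.0833 lin mm [-268.8162   70.2108    0.1659] dr [ 0.0003 -0.0006  0.378 ] q [-0.922   0.2406  0.3302  1.9696 -0.0958  0.9456 -0.2851]
```

play_rows(targets=[{"dr": [0,0,0.06],"linear": [-35,9,0],"grip": -1},{"dr": [0,0,0.11],"linear": [-70,18,0],"grip": -1},{"dr": [0,0,0.16],"linear": [-105,27,0],"grip": -1},{"dr": [0,0,0.21],"linear": [-140,36,0],"grip": -1},{"dr": [0,0,0.26],"linear": [-175,45,0],"grip": -1},{"dr": [0,0,0.3],"linear": [-210,54,0],"grip": -1},{"dr": [0,0,0.34],"linear": [-240,62,0],"grip": -1},{"dr": [0,0,0.378],"linear": [-260,68,0],"grip": -1},{"dr": [0,0,0.378],"linear": [-268,70,0],"grip": -1},{"dr": [0,0,0.378],"linear": [-268,70,0],"grip": -1}])

```text
t: 1.92
tool_pos: [0.5505, 0.0112, 0.22]
tool_rot: [0.747, 0.665, -0.0, 0.0]
force: [0.6, -0.5, -0.5]
width: 0.0884
```

```bash
python3 - <<'E'
from h import *
import cv2
delta([.55,.01,.22],down())
K=wrist(); cv2.imwrite("pics/w1.png",K["color"]); np.save("w1T.npy",K["cam_to_world"])
E
```

```text
t 1.9167 lin mm [-1.2892 -0.3181 -0.0041] dr [0.0003 0.0009 0.0017] q [-0.5054  0.3831  0.5177  1.8168 -0.2207  0.9989 -0.0157]
```

View pics/w1.png

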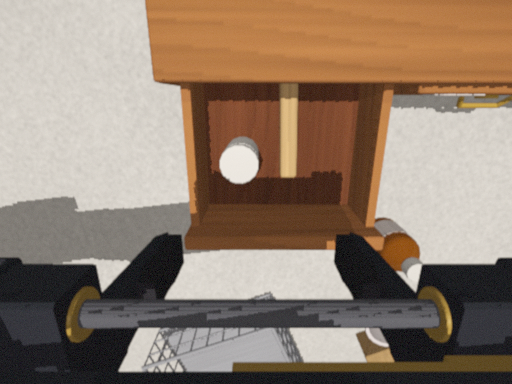

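The wrist view shows the jar lid at about (239,162), the handle end at (288,178) and the chest's front edge at row 82. The drawer is aligned with the tool. I'll zoom in.

```bash
python3 - <<'E'
import cv2
im=cv2.imread("pics/w1.png")
cv2.imwrite("pics/w1c.png",cv2.resize(im[70:255,175:400],None,fx=3,fy=3,interpolation=cv2.INTER_CUBIC))
from h import *
K=env.get_image("wrist");K["cam_to_world"]=np.load("w1T.npy")
g=cv2.cvtColor(im,cv2.COLOR_BGR2HSV)
m=((g[...,1]<45)&(g[...,2]>150)).astype(np.uint8); m[:, :205]=0; m[:,275:]=0; m[:130]=0;m[200:]=0
c=max(cv2.findContours(m,0,1)[0],key=cv2.contourArea); e=cv2.minEnclosingCircle(c); print(e)
print("jar",onz(K,239.5,162,.085), w2c(onz(K,239.5,162,.085)),"enc",w2c(onz(K,*e[0],.085)))
for n,a in dict(hend=(288.5,178,.03),h_up=(289,100,.03)).items(): print(n,onz(K,*a),w2c(onz(K,*a)))
E
```

```text
((239.5, 162.5), 20.988191604614258)
jar [0.5317 0.027  0.085 ] [-0.0851  0.0461  0.085 ] enc [-0.0856  0.0461  0.085 ]
hend [ 0.5889 -0.0139  0.03  ] [-0.1189 -0.0156  0.03  ]
h_up [0.5978 0.0851 0.03  ] [-0.0195 -0.0127  0.03  ]
```

View pics/w1c.png

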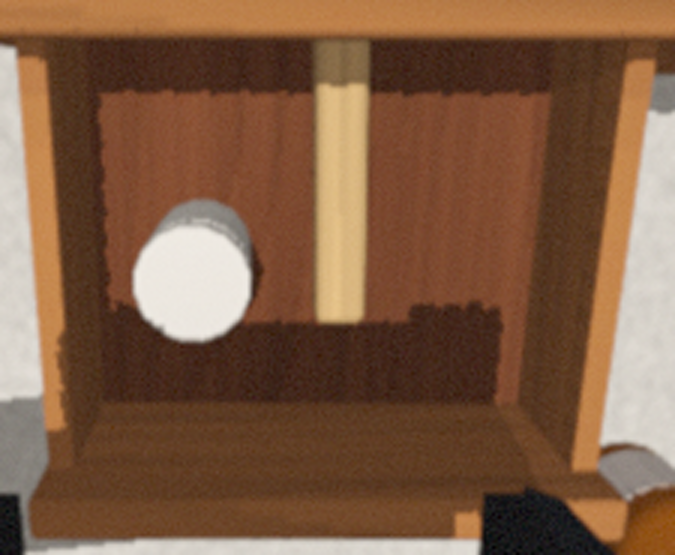

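```bash
python3 - <<'E'
from h import *
K=env.get_image("wrist");K["cam_to_world"]=np.load("w1T.npy")
c=lambda u,v,z: w2c(onz(K,(u-1)/3+175,(v-1)/3+70,z))
for n,a in dict(wallL=(63,280,.085),wallR=(596,280,.085),fbin=(330,495,.112),fbout=(330,537,.112),fL=(32,537,.112),fR=(628,537,.112),top=(330,38,.122),top105=(330,38,.105)).items(): print(n,c(*a))
E
```

```text
wallL [-0.0863  0.0952  0.085 ]
wallR [-0.086  -0.1039  0.085 ]
fbin [-0.1615 -0.0044  0.112 ]
fbout [-0.1792 -0.005   0.112 ]
fL [-0.1793  0.1077  0.112 ]
fR [-0.1791 -0.1178  0.112 ]
top [-0.0035  0.0013  0.122 ]
top105 [-0.0028 -0.0002  0.105 ]
```

```bash
python3 - <<'E'
s=open('h.py').read()
s+="\nCO=c2w([-.001,-.0045,0])\n"
open('h.py','w').write(s)
E
python3 - <<'E'
from h import *
print(w2c([.5317,.027,.085]))
delta(c2w([-.084,.049,.041]),down())
E
```

```text
[-0.0841  0.0506  0.085 ]
t 2.0667 lin mm [  9.8038 -17.0678 178.7879] dr [-0.001  -0.0009  0.0067] q [-0.5092  0.3817  0.5145  1.8187 -0.221   0.999  -0.0168]
```

play_rows(targets=[{"dr": [0,0,0.005],"linear": [5,-8,10],"grip": -0.27},{"dr": [0,0,0.005],"linear": [10,-17,30],"grip": -0.27},{"dr": [0,0,0.005],"linear": [10,-17,55],"grip": -0.27},{"dr": [0,0,0.005],"linear": [10,-17,80],"grip": -0.27},{"dr": [0,0,0.005],"linear": [10,-17,95],"grip": -0.27},{"dr": [0,0,0.005],"linear": [10,-17,100],"grip": -0.27},{"dr": [0,0,0.005],"linear": [10,-17,100],"grip": -0.27},{"dr": [0,0,0.005],"linear": [10,-17,100],"grip": -0.27},{"dr": [0,0,0.005],"linear": [10,-17,100],"grip": -0.27},{"dr": [0,0,0.005],"linear": [10,-17,100],"grip": -0.27}], grip_force=20)

```text
t: 2.9
tool_pos: [0.5351, 0.0253, 0.1212]
tool_rot: [0.748, 0.664, 0.001, 0.0]
force: [0.6, 1.3, -0.0]
width: 0.0561
```

```bash
python3 - <<'E'
from h import *
import cv2
print(env.observe()["width"])
delta(c2w([-.084,.049,.041]),down())
K=wrist(); cv2.imwrite("pics/w2.png",K["color"])
for p in ([-.084,.0506,.085],[-.118,-.011,.03]): print(proj(K,c2w(p)))
E
```

```text
0.056067232495341186
t 2.9 lin mm [ 1.2707 -2.2246 80.192 ] dr [ 0.002  -0.0008 -0.0009] q [-0.4848  0.4926  0.4575  1.936  -0.3028  0.7778  0.0235]
(np.float64(253.11469394993813), np.float64(203.48670225763192))
(np.float64(314.21670435932174), np.float64(215.47392739278527))
```

View pics/w2.png

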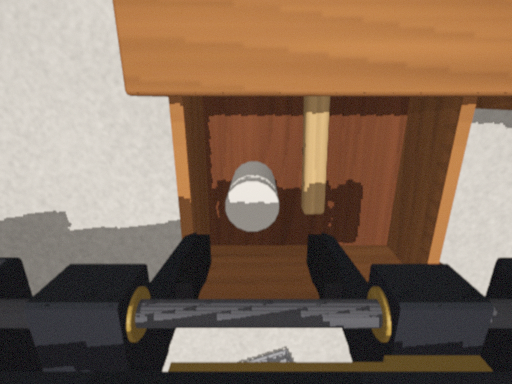

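The lid is at (252,203), which matches the prediction, so I'm descending.

play_rows(targets=[{"dr": [0,0,0],"linear": [1,-2,8],"grip": -0.27},{"dr": [0,0,0],"linear": [1,-2,22],"grip": -0.27},{"dr": [0,0,0],"linear": [1,-2,38],"grip": -0.27},{"dr": [0,0,0],"linear": [1,-2,54],"grip": -0.27},{"dr": [0,0,0],"linear": [1,-2,68],"grip": -0.27},{"dr": [0,0,0],"linear": [1,-2,77],"grip": -0.27},{"dr": [0,0,0],"linear": [1,-2,80],"grip": -0.27},{"dr": [0,0,0],"linear": [1,-2,80],"grip": -0.27},{"dr": [0,0,0],"linear": [1,-2,80],"grip": 1},{"dr": [0,0,0],"linear": [1,-2,80],"grip": 1}], grip_force=20)

```text
t: 3.78
tool_pos: [0.5329, 0.0262, 0.0407]
tool_rot: [0.748, 0.663, 0.0, 0.0]
force: [0.4, 0.4, 0.1]
width: 0.0446
```

play_rows(targets=[{"dr": [0,0,0],"linear": [0,0,0],"grip": 1},{"dr": [0,0,0],"linear": [0,0,0],"grip": 1},{"dr": [0,0,0],"linear": [0,0,0],"grip": 1},{"dr": [0,0,0],"linear": [0,0,-5],"grip": 1},{"dr": [0,0,0],"linear": [0,0,-15],"grip": 1},{"dr": [0,0,0],"linear": [0,0,-30],"grip": 1},{"dr": [0,0,0],"linear": [0,0,-50],"grip": 1},{"dr": [0,0,0],"linear": [0,0,-75],"grip": 1},{"dr": [0,0,0],"linear": [0,0,-100],"grip": 1},{"dr": [0,0,0],"linear": [0,0,-130],"grip": 1}])

```text
t: 4.62
tool_pos: [0.5315, 0.026, 0.1712]
tool_rot: [0.748, 0.663, -0.001, -0.0]
force: [-0.0, 0.1, -1.0]
width: 0.043
```

```bash
python3 - <<'E'
from h import *
import cv2
print(env.observe()["width"],env.observe()["tool_pos"])
delta([.464,-.3195,.22],down())
K=wrist(); cv2.imwrite("pics/w3.png",K["color"])
E
```

```text
0.042959316736604074 [0.5315 0.026  0.1712]
t 4.6167 lin mm [-351.1377  -25.6408  -48.5584] dr [-0.0013  0.0005 -0.0016] q [-0.5249  0.4156  0.4991  1.9069 -0.2525  0.8823 -0.0198]
```

View pics/w3.png

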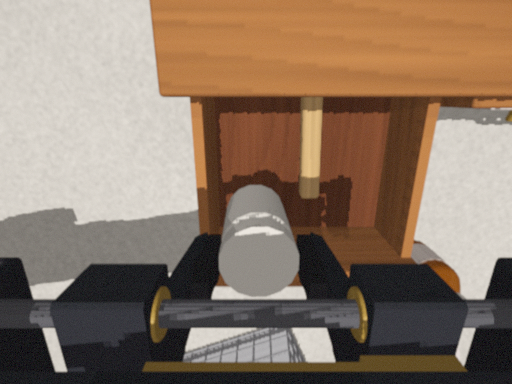

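play_rows(targets=[{"dr": [0,0,0],"linear": [-15,-2,-20],"grip": 1},{"dr": [0,0,0],"linear": [-45,-5,-35],"grip": 1},{"dr": [0,0,0],"linear": [-80,-8,-45],"grip": 1},{"dr": [0,0,0],"linear": [-118,-11,-48],"grip": 1},{"dr": [0,0,0],"linear": [-156,-14,-48],"grip": 1},{"dr": [0,0,0],"linear": [-194,-17,-48],"grip": 1},{"dr": [0,0,0],"linear": [-232,-19,-48],"grip": 1},{"dr": [0,0,0],"linear": [-270,-21,-48],"grip": 1},{"dr": [0,0,0],"linear": [-305,-23,-48],"grip": 1},{"dr": [0,0,0],"linear": [-335,-24,-48],"grip": 1}])

```text
t: 5.5
tool_pos: [0.4672, -0.3063, 0.2188]
tool_rot: [0.749, 0.663, -0.0, 0.0]
force: [0.8, 0.0, -0.7]
width: 0.043
```

play_rows(targets=[{"dr": [0,0,0],"linear": [-14,0,0],"grip": 1},{"dr": [0,0,0],"linear": [-16,0,0],"grip": 1},{"dr": [0,0,0],"linear": [-16,0,15],"grip": 1},{"dr": [0,0,0],"linear": [-16,0,40],"grip": 1},{"dr": [0,0,0],"linear": [-16,0,70],"grip": 1},{"dr": [0,0,0],"linear": [-16,0,100],"grip": 1},{"dr": [0,0,0],"linear": [-16,0,120],"grip": 1},{"dr": [0,0,0],"linear": [-16,0,130],"grip": 1},{"dr": [0,0,0],"linear": [-16,0,130],"grip": 1},{"dr": [0,0,0],"linear": [-16,0,130],"grip": 1}])

```text
t: 6.33
tool_pos: [0.4671, -0.3189, 0.0887]
tool_rot: [0.748, 0.664, 0.0, 0.0]
force: [-0.3, -0.5, 0.3]
width: 0.0433
```

```bash
python3 - <<'E'
from h import *
import cv2
delta([.464,-.3195,.039],down())
for n in("top","scene"):
    K=env.get_image(n); im=K["color"]
    im=im[180:320,330:470] if n=="top" else im[200:384,150:320]
    cv2.imwrite(f"pics/{n}4.png",cv2.resize(im,None,fx=3,fy=3))
E
```

```text
t 6.3333 lin mm [-0.928  -3.0694 49.6733] dr [ 0.0004 -0.0001 -0.0006] q [ 0.1377  0.6058  0.5154  1.8773 -0.4171  0.7662  0.7632]
```

View pics/scene4.png

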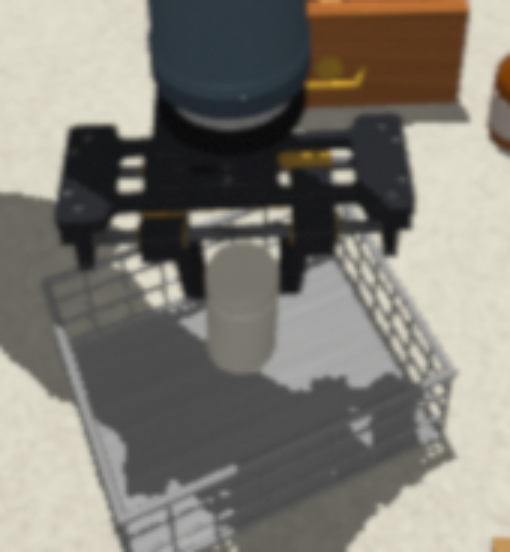

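View pics/top4.png

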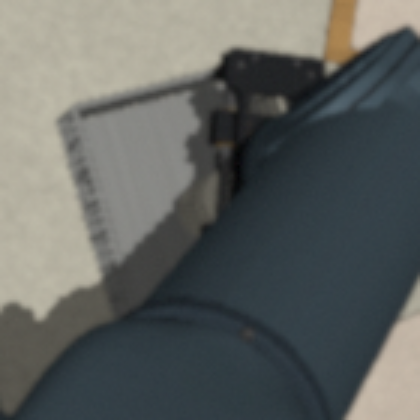

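The jar hangs over the middle of the basket and is clear of the rims. I'm lowering it and letting go.

play_rows(targets=[{"dr": [0,0,0],"linear": [-1,-2,8],"grip": 1},{"dr": [0,0,0],"linear": [-1,-2,20],"grip": 1},{"dr": [0,0,0],"linear": [-1,-2,34],"grip": 1},{"dr": [0,0,0],"linear": [-1,-2,44],"grip": 1},{"dr": [0,0,0],"linear": [-1,-2,49],"grip": 1},{"dr": [0,0,0],"linear": [-1,-2,51],"grip": 1},{"dr": [0,0,0],"linear": [-1,-2,51],"grip": 1},{"dr": [0,0,0],"linear": [-1,-2,51],"grip": 1},{"dr": [0,0,0],"linear": [-1,-2,51],"grip": -0.27},{"dr": [0,0,0],"linear": [-1,-2,51],"grip": -0.27}])

```text
t: 7.27
tool_pos: [0.465, -0.3205, 0.0376]
tool_rot: [0.748, 0.663, 0.0, 0.001]
force: [-0.4, 0.4, -0.1]
width: 0.0543
```

play_rows(targets=[{"dr": [0,0,0],"linear": [0,0,0],"grip": -0.3},{"dr": [0,0,0],"linear": [0,0,0],"grip": -0.3},{"dr": [0,0,0],"linear": [0,0,0],"grip": -0.3},{"dr": [0,0,0],"linear": [0,0,-8],"grip": -0.3},{"dr": [0,0,0],"linear": [0,0,-25],"grip": -0.3},{"dr": [0,0,0],"linear": [0,0,-50],"grip": -0.3},{"dr": [0,0,0],"linear": [0,0,-85],"grip": -0.3},{"dr": [0,0,0],"linear": [0,0,-120],"grip": -0.3},{"dr": [0,0,0],"linear": [0,0,-155],"grip": -0.3},{"dr": [0,0,0],"linear": [0,0,-180],"grip": -0.3}])

```text
t: 8.1
tool_pos: [0.4649, -0.321, 0.2207]
tool_rot: [0.748, 0.663, 0.001, 0.001]
force: [1.0, -0.2, 0.3]
width: 0.0578
```

```bash
python3 - <<'E'
from h import *
import cv2
delta(c2w([-.088,-.011,.16]),down())
K=wrist(); cv2.imwrite("pics/w5.png",K["color"])
E
```

```text
t 8.1 lin mm [349.7333  85.8381  60.576 ] dr [ 0.0029  0.0012 -0.002 ] q [ 0.0526  0.4262  0.6239  1.7866 -0.2883  1.0178  0.6658]
```

View pics/w5.png

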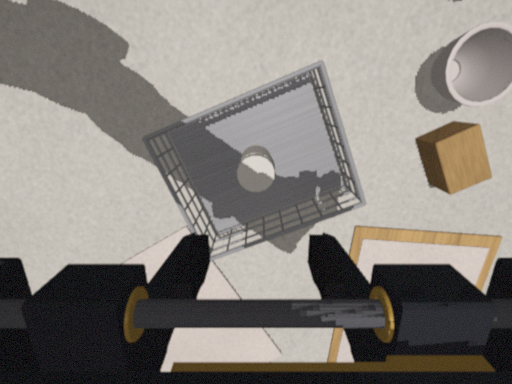

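The jar stands upright in the basket at about (257,168) in the wrist view. Going back for the paddle.

play_rows(targets=[{"dr": [0,0,0],"linear": [15,4,0],"grip": -0.2},{"dr": [0,0,0],"linear": [45,11,0],"grip": -0.2},{"dr": [0,0,0],"linear": [82,20,0],"grip": -0.2},{"dr": [0,0,0],"linear": [120,30,0],"grip": -0.2},{"dr": [0,0,0],"linear": [158,40,0],"grip": -0.2},{"dr": [0,0,0],"linear": [196,50,0],"grip": -0.2},{"dr": [0,0,0],"linear": [234,60,0],"grip": -0.2},{"dr": [0,0,0],"linear": [272,70,0],"grip": -0.2},{"dr": [0,0,0],"linear": [308,78,0],"grip": -0.2},{"dr": [0,0,0],"linear": [335,84,0],"grip": -0.2}])

```text
t: 8.98
tool_pos: [0.5886, 0.0064, 0.2173]
tool_rot: [0.747, 0.665, 0.001, -0.0]
force: [0.6, 0.9, 0.2]
width: 0.0528
```

play_rows(targets=[{"dr": [0,0,0],"linear": [10,2,5],"grip": -0.2},{"dr": [0,0,0],"linear": [13,2,20],"grip": -0.2},{"dr": [0,0,0],"linear": [13,2,45],"grip": -0.2},{"dr": [0,0,0],"linear": [13,2,70],"grip": -0.2},{"dr": [0,0,0],"linear": [13,2,90],"grip": -0.2},{"dr": [0,0,0],"linear": [13,2,100],"grip": -0.2},{"dr": [0,0,0],"linear": [13,2,100],"grip": -0.2},{"dr": [0,0,0],"linear": [13,2,100],"grip": -0.2},{"dr": [0,0,0],"linear": [13,2,100],"grip": -0.2},{"dr": [0,0,0],"linear": [13,2,100],"grip": -0.2}])

```text
t: 9.82
tool_pos: [0.5925, 0.0148, 0.1185]
tool_rot: [0.748, 0.663, 0.001, 0.001]
force: [0.4, 0.1, 1.4]
width: 0.0533
```

```bash
python3 - <<'E'
from h import *
import cv2
delta(c2w([-.090,-.011,.023]),down())
K=wrist(); cv2.imwrite("pics/w6.png",K["color"])
for p in ([-.118,-.011,.03],[-.118,0,.03],[-.118,-.022,.03],[-.02,-.0085,.03],[-.16,-.1,.112],[-.1,-.1,.085],[0,0,.122]): print(p,proj(K,c2w(p)))
E
```

```text
t 9.8167 lin mm [-1.083  -0.4904 95.454 ] dr [ 0.0023 -0.0005 -0.0016] q [-0.4502  0.5901  0.4815  1.7908 -0.3521  0.8442  0.0779]
[-0.118, -0.011, 0.03] (np.float64(257.4235412194955), np.float64(213.33042914489235))
[-0.118, 0, 0.03] (np.float64(246.5465251918194), np.float64(213.36325791596713))
[-0.118, -0.022, 0.03] (np.float64(268.298203881591), np.float64(213.29760747669388))
[-0.02, -0.0085, 0.03] (np.float64(254.33357316154633), np.float64(112.78816739281942))
[-0.16, -0.1, 0.112] (np.float64(370.90510795134423), np.float64(302.7801335380667))
[-0.1, -0.1, 0.085] (np.float64(367.4476057728502), np.float64(218.66891772394948))
[0, 0, 0.122] (np.float64(237.61452805070272), np.float64(84.64899641600721))
```

View pics/w6.png

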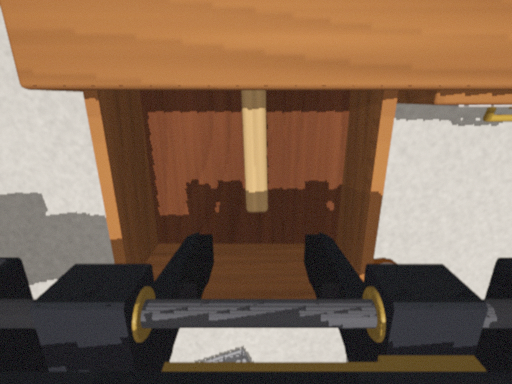

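The handle end is at (257,212), as predicted. I'll centre the 187 mm body between the drawer walls (y≈0), so the closing fingers centre the handle.

play_rows(targets=[{"dr": [0,0,0],"linear": [-1,-6,5],"grip": -0.45},{"dr": [0,0,0],"linear": [-1,-11,15],"grip": -0.45},{"dr": [0,0,0],"linear": [-1,-11,28],"grip": -0.45},{"dr": [0,0,0],"linear": [-1,-11,40],"grip": -0.45},{"dr": [0,0,0],"linear": [-1,-11,50],"grip": -0.45},{"dr": [0,0,0],"linear": [-1,-11,58],"grip": -0.45},{"dr": [0,0,0],"linear": [-1,-11,60],"grip": -0.45},{"dr": [0,0,0],"linear": [-1,-11,60],"grip": -0.45},{"dr": [0,0,0],"linear": [-1,-11,60],"grip": -0.45},{"dr": [0,0,0],"linear": [-1,-11,60],"grip": -0.45}], grip_force=10)

```text
t: 10.7
tool_pos: [0.581, 0.0153, 0.0575]
tool_rot: [0.748, 0.663, 0.0, 0.0]
force: [0.8, -0.7, 0.2]
width: 0.0644
```

```bash
python3 - <<'E'
from h import *
import cv2
print(env.observe()["force"],env.observe()["width"])
delta(c2w([-.090,0.0,.016]),down())
K=wrist(); cv2.imwrite("pics/w7.png",K["color"])
for p in ([-.118,-.011,.03],[-.1,-.1,.085],[-.1,.1,.085]): print(p,proj(K,c2w(p)))
E
```

```text
[ 0.7616 -0.7231  0.1699] 0.06437922222671459
t 10.7 lin mm [-0.1791  0.1629 41.4807] dr [ 0.001  -0.0002 -0.0014] q [-0.4206  0.6626  0.4328  1.8454 -0.4021  0.7198  0.1179]
[-0.118, -0.011, 0.03] (np.float64(271.6908964163804), np.float64(241.47262004128572))
[-0.1, -0.1, 0.085] (np.float64(423.7472160642934), np.float64(258.23187336217165))
[-0.1, 0.1, 0.085] (np.float64(92.10384973137485), np.float64(259.09452509039164))
```

View pics/w7.png

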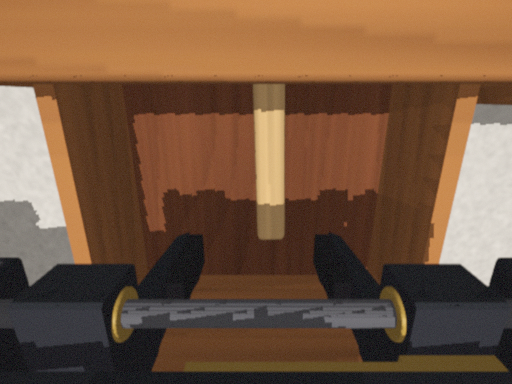

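play_rows(targets=[{"dr": [0,0,0],"linear": [0,0,6],"grip": -0.45},{"dr": [0,0,0],"linear": [0,0,14],"grip": -0.45},{"dr": [0,0,0],"linear": [0,0,23],"grip": -0.45},{"dr": [0,0,0],"linear": [0,0,31],"grip": -0.45},{"dr": [0,0,0],"linear": [0,0,37],"grip": -0.45},{"dr": [0,0,0],"linear": [0,0,40],"grip": -0.45},{"dr": [0,0,0],"linear": [0,0,41],"grip": -0.45},{"dr": [0,0,0],"linear": [0,0,41],"grip": -0.45},{"dr": [0,0,0],"linear": [0,0,41],"grip": -0.2},{"dr": [0,0,0],"linear": [0,0,41],"grip": 0}], grip_force=10)

```text
t: 11.58
tool_pos: [0.5808, 0.0154, 0.0164]
tool_rot: [0.748, 0.663, 0.0, 0.0]
force: [0.4, -0.0, 0.3]
width: 0.0524
```

```bash
python3 - <<'E'
from h import *
s=env.observe(); print(s["force"],s["ft_torque"],s["width"],w2c(s["tool_pos"]))
E
```

```text
[ 0.3576 -0.0293  0.3422] [-0.0703  0.0734 -0.0545] 0.05240502748914222 [-0.0898  0.0004  0.0164]
```

No contact so far. Closing gently, then raising the force.

play_rows(targets=[{"dr": [0,0,0],"linear": [0,0,0],"grip": 0.2},{"dr": [0,0,0],"linear": [0,0,0],"grip": 0.3},{"dr": [0,0,0],"linear": [0,0,0],"grip": 0.4},{"dr": [0,0,0],"linear": [0,0,0],"grip": 0.5},{"dr": [0,0,0],"linear": [0,0,0],"grip": 0.6},{"dr": [0,0,0],"linear": [0,0,0],"grip": 1},{"dr": [0,0,0],"linear": [0,0,0],"grip": 1},{"dr": [0,0,0],"linear": [0,0,0],"grip": 1},{"dr": [0,0,0],"linear": [0,0,0],"grip": 1},{"dr": [0,0,0],"linear": [0,0,0],"grip": 1}], grip_force=10)

```text
t: 12.42
tool_pos: [0.5805, 0.0154, 0.0161]
tool_rot: [0.748, 0.663, 0.0, 0.0]
force: [0.3, 0.1, 0.5]
width: 0.0008
```

play_rows(targets=[{"dr": [0,0,0],"linear": [0,0,0],"grip": 1},{"dr": [0,0,0],"linear": [0,0,0],"grip": 1},{"dr": [0,0,0],"linear": [0,0,0],"grip": 1},{"dr": [0,0,0],"linear": [0,0,0],"grip": 1},{"dr": [0,0,0],"linear": [0,0,0],"grip": 1},{"dr": [0,0,0],"linear": [0,0,0],"grip": 1},{"dr": [0,0,0],"linear": [0,0,0],"grip": 1},{"dr": [0,0,0],"linear": [0,0,0],"grip": 1},{"dr": [0,0,0],"linear": [0,0,0],"grip": 1},{"dr": [0,0,0],"linear": [0,0,0],"grip": 1}], grip_force=55)

```text
t: 13.25
tool_pos: [0.5805, 0.0154, 0.016]
tool_rot: [0.748, 0.663, 0.0, 0.0]
force: [0.2, 0.5, -0.8]
width: 0.0007
```

```bash
python3 - <<'E'
from h import *
import cv2
s=env.observe(); print(s["force"],s["ft_torque"],s["width"],w2c(s["tool_pos"]))
K=wrist(); cv2.imwrite("pics/w8.png",K["color"])
E
```

```text
[ 0.1669  0.4608 -0.8423] [-0.1052  0.1043  0.0063] 0.0007067380951525215 [-0.0898  0.0007  0.016 ]
```

View pics/w8.png

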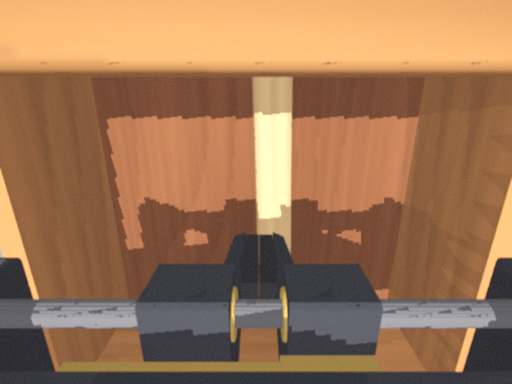

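The fingers closed to nothing (width 0.7 mm), so they missed the handle. I'll look closer at where it is.

```bash
python3 - <<'E'
from h import *
import cv2
im=cv2.imread("pics/w8.png")
cv2.imwrite("pics/w8c.png",cv2.resize(im[60:300,180:360],None,fx=2.5,fy=2.5,interpolation=cv2.INTER_CUBIC))
for n in("scene","top"):
    K=env.get_image(n); 
    I=K["color"][90:240,190:330] if n=="scene" else K["color"][140:260,190:320]
    cv2.imwrite(f"pics/{n}8.png",cv2.resize(I,None,fx=4,fy=4,interpolation=cv2.INTER_CUBIC))
E
```

```text
(no output)
```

View pics/w8c.png

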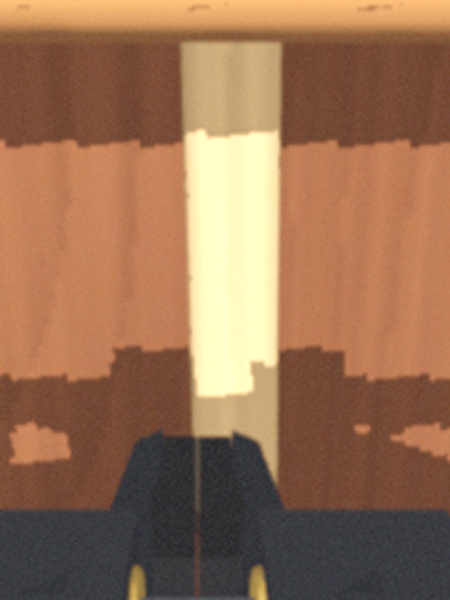

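View pics/scene8.png

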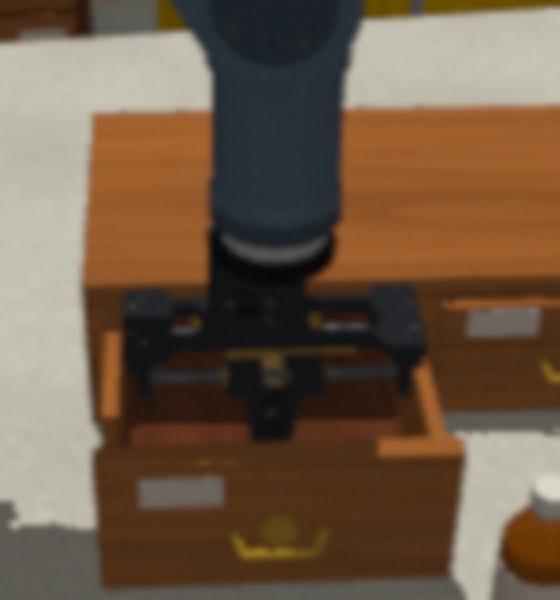

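View pics/top8.png

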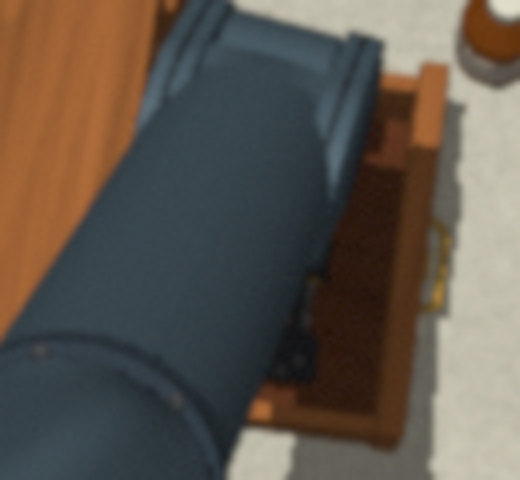

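```bash
python3 - <<'E'
from h import *
import cv2
s=env.observe();R=Ro.from_quat(s["tool_rot"])
S=env.get_image("scene");W=wrist()
for z in (0,-.01,-.02,-.03,-.045,-.064):
    for x in (-.009,.009):
        p=s["tool_pos"]+R.apply([x,0,z]); u,v=proj(S,p); print(z,x,"scene crop",(u-190)*4,(v-90)*4,"wrist crop",[(a-b)*2.5 for a,b in zip(proj(W,p),(180,60))])
print("fb",[[(a-b)*4 for a,b in zip(proj(S,c2w(p)),(190,90))] for p in ([-.16,0,.112],[-.178,0,.112],[-.118,-.01,.03])])
print(w2c(s["tool_pos"]))
E
```

```text
0 -0.009 scene crop 264.7901403446681 489.93925722156064 wrist crop [np.float64(194.37043619789762), np.float64(439.4660468572229)]
0 0.009 scene crop 263.0977276954528 472.64301324370103 wrist crop [np.float64(194.30415753464985), np.float64(379.3354902887922)]
-0.01 -0.009 scene crop 265.0040514895386 478.906786749371 wrist crop [np.float64(194.32761424201146), np.float64(456.94585190067977)]
-0.01 0.009 scene crop 263.2978234957717 461.6580598512901 wrist crop [np.float64(194.25652927588544), np.float64(394.22931119474254)]
-0.02 -0.009 scene crop 265.2207403496286 467.73105557348185 wrist crop [np.float64(194.28023053364853), np.float64(476.2877518038448)]
-0.02 0.009 scene crop 263.50048028315325 450.5325121861433 wrist crop [np.float64(194.20365862849778), np.float64(410.7624781379469)]
-0.03 -0.009 scene crop 265.4402613830048 456.4092550183267 wrist crop [np.float64(194.22751512837962), np.float64(497.80603577327184)]
-0.03 0.009 scene crop 263.7057475406192 439.2636537060637 wrist crop [np.float64(194.14462964833092), np.float64(429.2214157870286)]
-0.045 -0.009 scene crop 265.7749759229707 439.1463476507555 wrist crop [np.float64(194.13629512437666), np.float64(535.0417914276751)]
-0.045 0.009 scene crop 264.0186544701553 422.08554186343633 wrist crop [np.float64(194.04196030479568), np.float64(461.3271205683583)]
-0.064 -0.009 scene crop 266.2085821398234 416.7831005797042 wrist crop [np.float64(193.99341955501995), np.float64(593.3632073025962)]
-0.064 0.009 scene crop 264.4238768488333 399.8394530587477 wrist crop [np.float64(193.87980292335655), np.float64(512.035314829054)]
fb [[np.float64(275.02632282357854), np.float64(438.68279686113897)], [np.float64(277.1952392327098), np.float64(457.88504680216033)], [np.float64(283.1174305168181), np.float64(492.8765084574036)]]
[-0.0898  0.0007  0.016 ]
```

Through the slit between the shut fingers the handle can be seen running beneath them. So the real tips sit higher than the reported TCP suggests. I'll probe down gently with the fingers shut, watching the force.

play_rows(targets=[{"dr": [0,0,0],"linear": [0,0,0.5],"grip": 1},{"dr": [0,0,0],"linear": [0,0,1],"grip": 1},{"dr": [0,0,0],"linear": [0,0,1.5],"grip": 1},{"dr": [0,0,0],"linear": [0,0,2],"grip": 1},{"dr": [0,0,0],"linear": [0,0,2.5],"grip": 1},{"dr": [0,0,0],"linear": [0,0,3],"grip": 1},{"dr": [0,0,0],"linear": [0,0,3.5],"grip": 1},{"dr": [0,0,0],"linear": [0,0,4],"grip": 1},{"dr": [0,0,0],"linear": [0,0,4],"grip": 1},{"dr": [0,0,0],"linear": [0,0,4],"grip": 1}], grip_force=5)

```text
t: 14.33
tool_pos: [0.5805, 0.0154, 0.012]
tool_rot: [0.748, 0.663, 0.0, -0.0]
force: [0.1, 1.3, 0.2]
width: 0.0004
```

```bash
python3 - <<'E'
from h import *
import cv2
W=wrist()
im=W["color"]
cv2.imwrite("pics/w9c.png",cv2.resize(im[200:310,210:310],None,fx=5,fy=5,interpolation=cv2.INTER_CUBIC))
for p in ([-.118,-.0,.03],[-.118,0,.01],[-.09,-.011,.03],[-.09,0,.03],[-.09,-.022,.03]): print(p,proj(W,c2w(p)),[(a-b)*5 for a,b in zip(proj(W,c2w(p)),(210,200))])
E
```

```text
[-0.118, -0.0, 0.03] (np.float64(258.9448410514554), np.float64(274.9167234275793)) [np.float64(244.724205257277), np.float64(374.58361713789657)]
[-0.118, 0, 0.01] (np.float64(258.86491557665204), np.float64(258.5085863806635)) [np.float64(244.3245778832602), np.float64(292.54293190331737)]
[-0.09, -0.011, 0.03] (np.float64(276.5390237867908), np.float64(236.45384821182336)) [np.float64(332.6951189339539), np.float64(182.26924105911678)]
[-0.09, 0, 0.03] (np.float64(258.9046265482911), np.float64(236.4869600076126)) [np.float64(244.52313274145553), np.float64(182.43480003806297)]
[-0.09, -0.022, 0.03] (np.float64(294.1718433575561), np.float64(236.42073937839294)) [np.float64(420.8592167877805), np.float64(182.1036968919647)]
```

View pics/w9c.png

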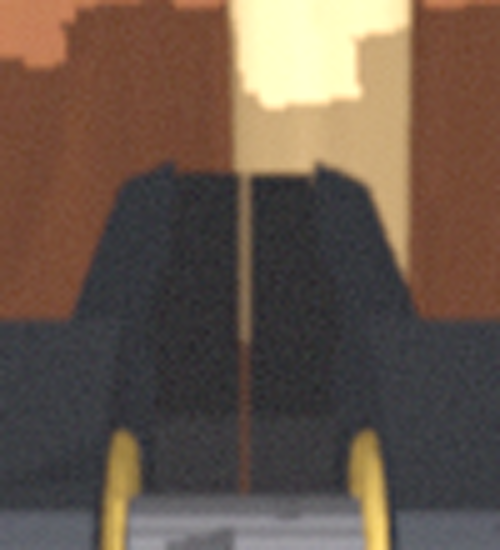

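```bash
python3 - <<'E'
from h import *
S=env.get_image("scene"); R=down(); t=np.array([.4671,-.3189,.0887])
for z in (0,-.01,-.02,-.03,-.04,-.05,-.064):
    print(z,*[np.round([(a-b)*3 for a,b in zip(proj(S,t+R.apply([x,y,z])),(150,200))]) for x,y in((-.009,-.03),(-.009,.03),(.009,.03),(0,.09),(-.037,.09))])
print([np.round([(a-b)*3 for a,b in zip(proj(S,t+R.apply([0,0,z])),(150,200))]) for z in(-.044,.031)])
E
```

```text
0 [190. 330.] [288. 325.] [287. 300.] [383. 308.] [390. 361.]
-0.01 [189. 321.] [288. 316.] [286. 291.] [384. 298.] [391. 352.]
-0.02 [188. 311.] [288. 306.] [286. 281.] [385. 289.] [392. 342.]
-0.03 [187. 301.] [288. 296.] [286. 271.] [386. 279.] [393. 333.]
-0.04 [185. 291.] [288. 286.] [286. 261.] [387. 269.] [394. 322.]
-0.05 [184. 281.] [288. 276.] [286. 251.] [388. 258.] [395. 312.]
-0.064 [183. 266.] [287. 261.] [286. 236.] [389. 244.] [397. 298.]
[array([236., 272.]), array([240., 344.])]
```

```bash
python3 - <<'E'
import cv2
im=cv2.imread("pics/scene4.png")
cv2.imwrite("pics/scene4c.png",cv2.resize(im[200:400,40:440],None,fx=2,fy=2))
E
```

```text
(no output)
```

View pics/scene4c.png

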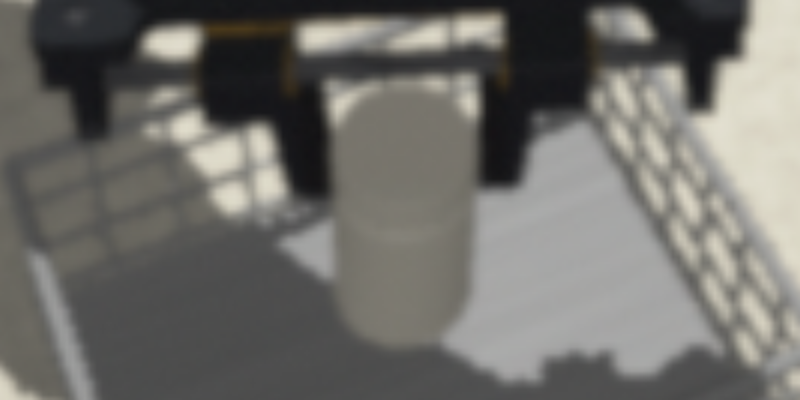

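Three things agree: the wrist view, the earlier basket view, and a probe that reached TCP z = 0.012 without contact. The real fingertips lie about 34 mm behind the reported TCP. I'll reopen and go lower in checked steps.

play_rows(targets=[{"dr": [0,0,0],"linear": [0,0,0],"grip": -0.45},{"dr": [0,0,0],"linear": [0,0,0],"grip": -0.45},{"dr": [0,0,0],"linear": [0,0,0],"grip": -0.45},{"dr": [0,0,0],"linear": [0,0,0],"grip": -0.45},{"dr": [0,0,0],"linear": [0,0,0],"grip": -0.45},{"dr": [0,0,0],"linear": [0,0,2],"grip": -0.45},{"dr": [0,0,0],"linear": [0,0,4],"grip": -0.45},{"dr": [0,0,0],"linear": [0,0,6],"grip": -0.45},{"dr": [0,0,0],"linear": [0,0,8],"grip": -0.45},{"dr": [0,0,0],"linear": [0,0,10],"grip": -0.45}], grip_force=10)

```text
t: 15.27
tool_pos: [0.5804, 0.0154, 0.0017]
tool_rot: [0.748, 0.663, -0.0, -0.0]
force: [0.1, -0.1, 0.2]
width: 0.0632
```

```bash
python3 - <<'E'
from h import *
import cv2
W=wrist(); cv2.imwrite("pics/w10.png",W["color"]); s=env.observe(); print(s["force"],s["width"],s["tool_pos"])
E
```

```text
[ 0.2306 -0.1327 -0.2411] 0.06382949081335317 [0.5801 0.0154 0.0014]
```

View pics/w10.png

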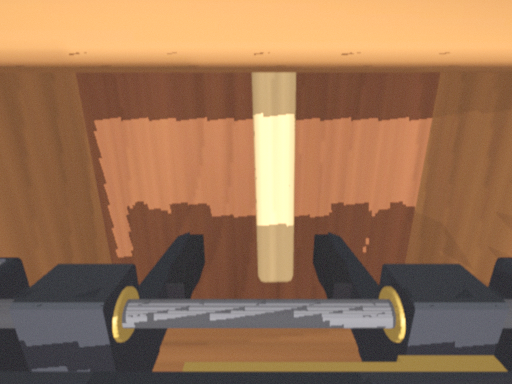

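There's no contact at TCP z = 0.001, which is below the drawer floor, so the short-finger reading is confirmed. Continuing down.

play_rows(targets=[{"dr": [0,0,0],"linear": [0,0,2],"grip": -0.45},{"dr": [0,0,0],"linear": [0,0,4],"grip": -0.45},{"dr": [0,0,0],"linear": [0,0,6],"grip": -0.45},{"dr": [0,0,0],"linear": [0,0,8],"grip": -0.45},{"dr": [0,0,0],"linear": [0,0,10],"grip": -0.45},{"dr": [0,0,0],"linear": [0,0,11],"grip": -0.45},{"dr": [0,0,0],"linear": [0,0,12],"grip": -0.45},{"dr": [0,0,0],"linear": [0,0,13],"grip": -0.45},{"dr": [0,0,0],"linear": [0,0,13],"grip": -0.45},{"dr": [0,0,0],"linear": [0,0,13],"grip": -0.45}])

```text
t: 16.15
tool_pos: [0.5804, 0.0154, -0.011]
tool_rot: [0.748, 0.663, -0.0, -0.0]
force: [0.3, -0.1, 0.6]
width: 0.064
```

play_rows(targets=[{"dr": [0,0,0],"linear": [0,0,1],"grip": -0.45},{"dr": [0,0,0],"linear": [0,0,2],"grip": -0.45},{"dr": [0,0,0],"linear": [0,0,3],"grip": -0.45},{"dr": [0,0,0],"linear": [0,0,4],"grip": -0.45},{"dr": [0,0,0],"linear": [0,0,5],"grip": -0.45},{"dr": [0,0,0],"linear": [0,0,5],"grip": -0.45},{"dr": [0,0,0],"linear": [0,0,5],"grip": -0.2},{"dr": [0,0,0],"linear": [0,0,5],"grip": 0},{"dr": [0,0,0],"linear": [0,0,5],"grip": 0.2},{"dr": [0,0,0],"linear": [0,0,5],"grip": 0.3}])

```text
t: 16.98
tool_pos: [0.5805, 0.0153, -0.0159]
tool_rot: [0.748, 0.663, 0.0, 0.0]
force: [0.6, 0.2, -0.6]
width: 0.0391
```

play_rows(targets=[{"dr": [0,0,0],"linear": [0,0,0],"grip": 0.4},{"dr": [0,0,0],"linear": [0,0,0],"grip": 0.45},{"dr": [0,0,0],"linear": [0,0,0],"grip": 0.5},{"dr": [0,0,0],"linear": [0,0,0],"grip": 0.6},{"dr": [0,0,0],"linear": [0,0,0],"grip": 1},{"dr": [0,0,0],"linear": [0,0,0],"grip": 1},{"dr": [0,0,0],"linear": [0,0,0],"grip": 1},{"dr": [0,0,0],"linear": [0,0,0],"grip": 1},{"dr": [0,0,0],"linear": [0,0,0],"grip": 1},{"dr": [0,0,0],"linear": [0,0,0],"grip": 1}], grip_force=10)

```text
t: 17.82
tool_pos: [0.5806, 0.0153, -0.0159]
tool_rot: [0.748, 0.663, 0.0, 0.0]
force: [0.4, -0.6, 0.9]
width: 0.0222
```

```bash
python3 - <<'E'
from h import *
import cv2
W=wrist(); cv2.imwrite("pics/w11.png",W["color"]); s=env.observe(); print(s["force"],s["ft_torque"],s["width"],s["tool_pos"])
E
```

```text
[ 0.3695 -0.4893  0.2831] [-0.0741 -0.0434  0.0017] 0.022237527651860118 [ 0.5806  0.0154 -0.0159]
```

View pics/w11.png

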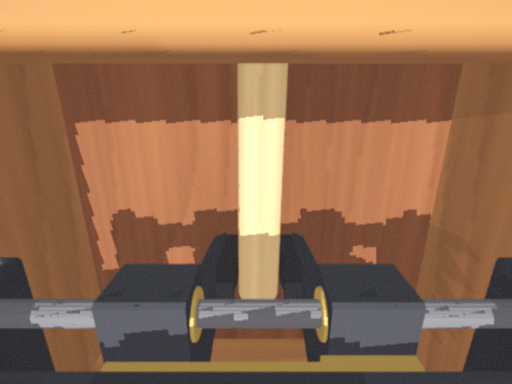

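The handle is gripped (width 22.2 mm). Next I'll plan the tilt-out path as 2D geometry with clearance checks.

```bash
cat > plan.py <<'E'
from h import *
import cv2
# 2D chest frame (x,z) mm. state: xt,zt blade tip underside, th deg
L=265; GO=236   # paddle length 270; G about 28-34 from the end
obst={"top":[(0,105),(260,105),(260,122),(0,122)],"front":[(-194,0),(-160,0),(-160,112),(-178,112),(-194,80)],"floor":[(-300,-30),(300,-30),(300,10),(-160,10)]}
def parts(xt,zt,th):
    t=np.radians(th); a=np.array([-np.cos(t),np.sin(t)]); n=np.array([np.sin(t),np.cos(t)]); P=lambda s,h: np.array([xt,zt])+a*s+n*h
    G=P(242,14); B=lambda x,h: G-a*x+n*h
    return G,{"blade":[P(0,0),P(95,0),P(95,8),P(0,8)],"handle":[P(85,0),P(270,0),P(270,20),P(85,20)],"body":[B(-40,15),B(40,15),B(40,200),B(-40,200)],"cam":[B(40,100),B(115,100),B(115,200),B(40,200)]}
def dens(poly):
    poly=np.array(poly,float); q=np.roll(poly,-1,0); return np.vstack([p+(r-p)*k for p,r in zip(poly,q) for k in np.linspace(0,1,40)[:,None]])
def clear(xt,zt,th):
    G,ps=parts(xt,zt,th); out={}
    for pn,p in ps.items():
        for on,o in obst.items():
            d1=min(-cv2.pointPolygonTest(np.array(o,np.float32),tuple(map(float,q)),True) for q in dens(p))
            d2=min(-cv2.pointPolygonTest(np.array(p,np.float32),tuple(map(float,q)),True) for q in dens(o))
            out[pn,on]=min(d1,d2)
    return G,sorted(out.items(),key=lambda k:k[1])[:3]
def tcp(G,th): t=np.radians(th); return G-40*np.array([np.sin(t),np.cos(t)])
E
python3 - <<'E'
from plan import *
for s in [(152,10.5,0),(150,13,3),(148,14,6),(146,14,10),(143,14,14),(138,14,18),(132,14,21),(122,14,24),(110,14,27),(100,14,30),(80,24,30),(40,45,30),(0,66,30),(-40,90,30)]:
    G,c=clear(*s); print(s,G.round(),tcp(G,s[2]).round(1),[(k,round(v,1)) for k,v in c])
E
```

```text
(152, 10.5, 0) [-90.  24.] [-90.  -15.5] [(('blade', 'floor'), 0.5), (('handle', 'floor'), 0.5), (('cam', 'top'), 2.5)]
(150, 13, 3) [-91.  40.] [-93.   -0.3] [(('blade', 'floor'), 3.0), (('handle', 'floor'), 7.4), (('cam', 'top'), 11.5)]
(148, 14, 6) [-91.  53.] [-95.4  13.4] [(('blade', 'floor'), 4.0), (('handle', 'floor'), 12.9), (('cam', 'top'), 18.7)]
(146, 14, 10) [-90.  70.] [-96.8  30.4] [(('blade', 'floor'), 4.0), (('handle', 'floor'), 18.8), (('cam', 'top'), 26.3)]
(143, 14, 14) [-88.  86.] [-98.1  47.3] [(('blade', 'floor'), 4.0), (('handle', 'floor'), 24.6), (('cam', 'top'), 33.3)]
(138, 14, 18) [-88. 102.] [-100.2   64.1] [(('blade', 'floor'), 4.0), (('handle', 'top'), 23.9), (('handle', 'floor'), 30.3)]
(132, 14, 21) [-89. 114.] [-103.2   76.5] [(('blade', 'floor'), 4.0), (('handle', 'top'), 17.7), (('handle', 'floor'), 34.5)]
(122, 14, 24) [-93. 125.] [-109.7   88.7] [(('blade', 'floor'), 4.0), (('handle', 'top'), 13.5), (('handle', 'front'), 37.3)]
(110, 14, 27) [-99. 136.] [-117.4  100.7] [(('blade', 'floor'), 4.0), (('handle', 'top'), 11.1), (('handle', 'front'), 38.3)]
(100, 14, 30) [-103.  147.] [-122.6  112.5] [(('blade', 'floor'), 4.0), (('handle', 'top'), 8.8), (('blade', 'top'), 36.6)]
(80, 24, 30) [-123.  157.] [-142.6  122.5] [(('handle', 'top'), 10.1), (('blade', 'floor'), 14.0), (('blade', 'top'), 26.6)]
(40, 45, 30) [-163.  178.] [-182.6  143.5] [(('handle', 'top'), 23.6), (('blade', 'top'), 24.0), (('blade', 'floor'), 35.0)]
(0, 66, 30) [-203.  199.] [-222.6  164.5] [(('blade', 'top'), 25.8), (('handle', 'front'), 40.2), (('blade', 'floor'), 56.0)]
(-40, 90, 30) [-243.  223.] [-262.6  188.5] [(('blade', 'top'), 36.9), (('handle', 'front'), 40.9), (('blade', 'front'), 45.5)]
```

play_rows(targets=[{"dr": [0,0,0],"linear": [0,0,0],"grip": 1},{"dr": [0,0,0],"linear": [0,0,0],"grip": 1},{"dr": [0,0,0],"linear": [0,0,0],"grip": 1},{"dr": [0,0,0],"linear": [0,0,0],"grip": 1},{"dr": [0,0,0],"linear": [0,0,0],"grip": 1},{"dr": [0,0,0],"linear": [0,0,0],"grip": 1},{"dr": [0,0,0],"linear": [0,0,0],"grip": 1},{"dr": [0,0,0],"linear": [0,0,0],"grip": 1},{"dr": [0,0,0],"linear": [0,0,0],"grip": 1},{"dr": [0,0,0],"linear": [0,0,0],"grip": 1}], grip_force=55)

```text
t: 18.7
tool_pos: [0.5806, 0.0154, -0.0159]
tool_rot: [0.748, 0.663, 0.0, 0.0]
force: [-0.2, -0.6, 1.5]
width: 0.0212
```

play_rows(targets=[{"dr": [0,-0.02,0],"linear": [-1.5,0,-6],"grip": 1},{"dr": [0,-0.05,0],"linear": [-3,0,-14],"grip": 1},{"dr": [0,-0.08,0],"linear": [-4.5,0,-22],"grip": 1},{"dr": [0,-0.105,0],"linear": [-5.4,0,-29],"grip": 1},{"dr": [0,-0.14,0],"linear": [-6.1,0,-37],"grip": 1},{"dr": [0,-0.165,0],"linear": [-6.6,0,-43],"grip": 1},{"dr": [0,-0.175,0],"linear": [-6.8,0,-46],"grip": 1},{"dr": [0,-0.175,0],"linear": [-6.8,0,-46],"grip": 1},{"dr": [0,-0.175,0],"linear": [-6.8,0,-46],"grip": 1},{"dr": [0,-0.175,0],"linear": [-6.8,0,-46],"grip": 1}])

```text
t: 19.53
tool_pos: [0.579, 0.008, 0.0296]
tool_rot: [0.746, 0.661, -0.066, 0.058]
force: [0.7, -0.2, -1.6]
width: 0.0214
```

```bash
python3 - <<'E'
from plan import *
W=wrist(); S=env.get_image("scene")["color"]
im=np.hstack([cv2.resize(W["color"],(400,300)),cv2.resize(S[90:240,190:330],(400,428))[:300]]); cv2.imwrite("pics/w12.png",im); s=env.observe(); print(s["force"],s["ft_torque"],s["width"],w2c(s["tool_pos"])*1000)
Rc=np.c_[CX,CY,CZ]; print(Rc.T@Ro.from_quat(s["tool_rot"]).as_matrix(), s["joint_positions"])
E
```

```text
[ 0.0482  0.5015 -0.8217] [0.0311 0.0503 0.0547] 0.02130042588445446 [-97.3888   1.0991  29.7257]
[[ 0.9847 -0.0025 -0.1741]
 [-0.0023 -1.      0.0011]
 [-0.1741 -0.0006 -0.9847]] [-0.5903  0.7654  0.5541  1.8306 -0.3207  0.7034 -0.0288]
```

View pics/w12.png

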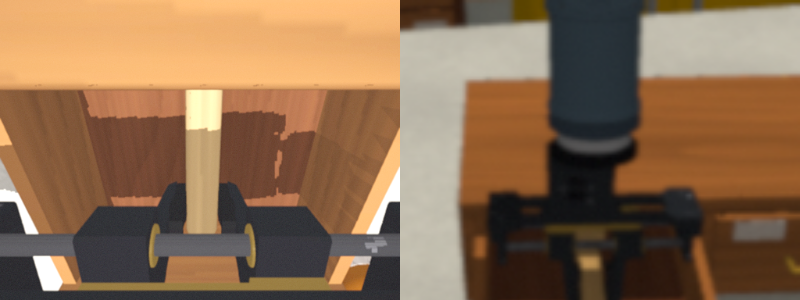

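The handle is lifting with the gripper and the forces are tiny. Working out the next steps in the tool's axes.

```bash
cat >> plan.py <<'E'
def rows(start,states):
    G0=tcp(parts(*start)[0],start[2]); t=np.radians(start[2]); tx=np.array([np.cos(t),-np.sin(t)]); tz=-np.array([np.sin(t),np.cos(t)])
    for s in states:
        d=tcp(parts(*s)[0],s[2])-G0; print(s,"dr_y %.3f"%(-np.radians(s[2]-start[2])),"lin x %.1f z %.1f"%(d@tx,d@tz))
E
python3 - <<'E'
from plan import *
A=(146,14,10)
rows(A,[(145,14,12),(143,14,14),(141,14,16),(138,14,18),(134,14,20),(129,14,22),(122,14,24),(114,14,26),(107,14,28),(100,14,30)])
print(); rows((100,14,30),[(95,17,30),(85,22,30),(70,29,30),(50,40,30),(30,50,30),(5,63,30),(-20,78,30),(-40,92,30)])
E
```

```text
(145, 14, 12) dr_y -0.035 lin x -1.7 z -8.3
(143, 14, 14) dr_y -0.070 lin x -4.2 z -16.4
(141, 14, 16) dr_y -0.105 lin x -6.3 z -24.6
(138, 14, 18) dr_y -0.140 lin x -9.1 z -32.5
(134, 14, 20) dr_y -0.175 lin x -12.7 z -40.3
(129, 14, 22) dr_y -0.209 lin x -16.9 z -47.9
(122, 14, 24) dr_y -0.244 lin x -22.7 z -55.1
(114, 14, 26) dr_y -0.279 lin x -29.3 z -62.2
(107, 14, 28) dr_y -0.314 lin x -34.6 z -69.3
(100, 14, 30) dr_y -0.349 lin x -39.6 z -76.3

(95, 17, 30) dr_y -0.000 lin x -5.8 z -0.1
(85, 22, 30) dr_y -0.000 lin x -17.0 z 0.6
(70, 29, 30) dr_y -0.000 lin x -33.5 z 2.0
(50, 40, 30) dr_y -0.000 lin x -56.3 z 2.5
(30, 50, 30) dr_y -0.000 lin x -78.6 z 3.8
(5, 63, 30) dr_y -0.000 lin x -106.8 z 5.1
(-20, 78, 30) dr_y -0.000 lin x -135.9 z 4.6
(-40, 92, 30) dr_y -0.000 lin x -160.2 z 2.5
```

play_rows(targets=[{"dr": [0,-0.035,0],"linear": [-2,0,-8],"grip": 1},{"dr": [0,-0.07,0],"linear": [-4,0,-16.5],"grip": 1},{"dr": [0,-0.105,0],"linear": [-6.3,0,-24.5],"grip": 1},{"dr": [0,-0.14,0],"linear": [-9,0,-32.5],"grip": 1},{"dr": [0,-0.175,0],"linear": [-12.7,0,-40.3],"grip": 1},{"dr": [0,-0.21,0],"linear": [-17,0,-48],"grip": 1},{"dr": [0,-0.244,0],"linear": [-22.7,0,-55],"grip": 1},{"dr": [0,-0.28,0],"linear": [-29.3,0,-62.2],"grip": 1},{"dr": [0,-0.28,0],"linear": [-29.3,0,-62.2],"grip": 1},{"dr": [0,-0.28,0],"linear": [-29.3,0,-62.2],"grip": 1}])

```text
t: 20.47
tool_pos: [0.5775, -0.0093, 0.0962]
tool_rot: [0.729, 0.646, -0.169, 0.15]
force: [0.6, 0.1, -1.2]
width: 0.0215
```

```bash
python3 - <<'E'
from plan import *
W=wrist(); S=env.get_image("scene")["color"]
im=np.hstack([cv2.resize(W["color"],(400,300)),cv2.resize(S[90:240,190:330],(400,428))[:300]]); cv2.imwrite("pics/w13.png",im); s=env.observe(); print(s["force"],s["ft_torque"],s["width"],w2c(s["tool_pos"])*1000)
Rc=np.c_[CX,CY,CZ]; print(Rc.T@Ro.from_quat(s["tool_rot"]).as_matrix(), s["joint_positions"])
G=parts(114,14,26)[0]; print(tcp(G,26)); rows((114,14,26),[(107,14,28),(100,14,30),(95,17,30),(85,22,30),(70,29,30),(50,40,30),(30,50,30),(5,63,30)])
E
```

```text
[ 0.0036 -0.9828 -0.3517] [ 0.3137  0.018  -0.0268] 0.021316031906654976 [-115.0672    1.0259   96.1161]
[[ 0.8984 -0.002  -0.4391]
 [-0.0017 -1.      0.0012]
 [-0.4391 -0.0003 -0.8984]] [-0.835   0.8109  0.7695  1.7676 -0.1281  0.8902 -0.2358]
[-114.9058   96.7172]
(107, 14, 28) dr_y -0.035 lin x -7.1 z -5.4
(100, 14, 30) dr_y -0.070 lin x -13.8 z -10.8
(95, 17, 30) dr_y -0.070 lin x -19.6 z -11.3
(85, 22, 30) dr_y -0.070 lin x -30.8 z -11.4
(70, 29, 30) dr_y -0.070 lin x -47.3 z -11.1
(50, 40, 30) dr_y -0.070 lin x -70.1 z -12.3
(30, 50, 30) dr_y -0.070 lin x -92.5 z -12.5
(5, 63, 30) dr_y -0.070 lin x -120.7 z -13.2
```

View pics/w13.png

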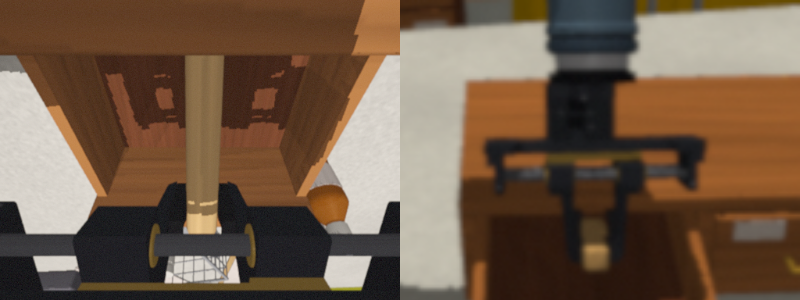

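The wrist view shows the handle rising above the front board, with the blade still under the chest top. Forces are small, so I'm pulling out along its axis.

play_rows(targets=[{"dr": [0,-0.035,0],"linear": [-7,0,-5.5],"grip": 1},{"dr": [0,-0.07,0],"linear": [-14,0,-11],"grip": 1},{"dr": [0,-0.07,0],"linear": [-21,0,-11.3],"grip": 1},{"dr": [0,-0.07,0],"linear": [-31,0,-11.5],"grip": 1},{"dr": [0,-0.07,0],"linear": [-44,0,-11.5],"grip": 1},{"dr": [0,-0.07,0],"linear": [-58,0,-12],"grip": 1},{"dr": [0,-0.07,0],"linear": [-72,0,-12.3],"grip": 1},{"dr": [0,-0.07,0],"linear": [-86,0,-12.5],"grip": 1},{"dr": [0,-0.07,0],"linear": [-93,0,-12.5],"grip": 1},{"dr": [0,-0.07,0],"linear": [-93,0,-12.5],"grip": 1}])

```text
t: 21.4
tool_pos: [0.5677, -0.0895, 0.1498]
tool_rot: [0.724, 0.639, -0.194, 0.172]
force: [0.7, -0.1, -0.1]
width: 0.0216
```

```bash
python3 - <<'E'
from plan import *
W=wrist(); S=env.get_image("scene")["color"]
im=np.hstack([cv2.resize(W["color"],(400,300)),cv2.resize(S[90:240,190:330],(400,428))[:300]]); cv2.imwrite("pics/w14.png",im); s=env.observe(); print(s["force"],s["ft_torque"],s["width"],w2c(s["tool_pos"])*1000)
Rc=np.c_[CX,CY,CZ]; print(Rc.T@Ro.from_quat(s["tool_rot"]).as_matrix(), s["joint_positions"])
G=parts(30,50,30)[0]; print(tcp(G,30)); rows((30,50,30),[(20,55,30),(0,66,30),(-20,78,30),(-40,100,30),(-50,130,30),(-50,230,30)])
E
```

```text
[ 0.1654 -0.7381 -1.0096] [ 0.4706 -0.0268  0.0018] 0.021544505208140868 [-192.5213    0.8885  148.3933]
[[ 0.8658 -0.0016 -0.5005]
 [-0.0015 -1.      0.0007]
 [-0.5005  0.0002 -0.8658]] [-0.813   0.7502  0.8539  1.8011 -0.0348  0.908  -0.1799]
[-192.5781  148.4833]
(20, 55, 30) dr_y -0.000 lin x -11.2 z 0.7
(0, 66, 30) dr_y -0.000 lin x -34.0 z 1.1
(-20, 78, 30) dr_y -0.000 lin x -57.3 z 0.8
(-40, 100, 30) dr_y -0.000 lin x -85.6 z -8.3
(-50, 130, 30) dr_y -0.000 lin x -109.3 z -29.3
(-50, 230, 30) dr_y -0.000 lin x -159.3 z -115.9
```

View pics/w14.png

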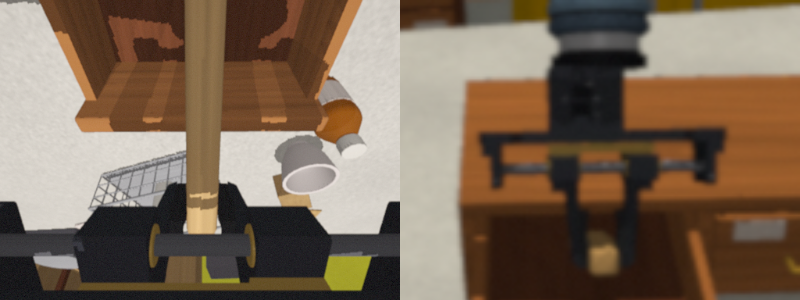

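The handle looks narrower towards the far end than a rigid grip would give, so the blade may have drooped in the grip. I'll measure it.

```bash
python3 - <<'E'
from plan import *
W=wrist(); im=W["color"]; cv2.imwrite("pics/w15.png",cv2.resize(im[0:260,170:340],None,fx=2.3,fy=2.3,interpolation=cv2.INTER_CUBIC))
g=cv2.GaussianBlur(im,(3,3),0).astype(int)
for r in (5,30,60,100,140,180,200,220): print(r,[tuple(g[r,c]) for c in range(232,296,4)])
E
```

```text
5 [(np.int64(24), np.int64(35), np.int64(62)), (np.int64(44), np.int64(65), np.int64(88)), (np.int64(66), np.int64(99), np.int64(125)), (np.int64(70), np.int64(107), np.int64(135)), (np.int64(75), np.int64(113), np.int64(140)), (np.int64(72), np.int64(107), np.int64(135)), (np.int64(76), np.int64(111), np.int64(140)), (np.int64(73), np.int64(110), np.int64(137)), (np.int64(66), np.int64(101), np.int64(126)), (np.int64(70), np.int64(105), np.int64(130)), (np.int64(73), np.int64(110), np.int64(137)), (np.int64(76), np.int64(112), np.int64(140)), (np.int64(74), np.int64(108), np.int64(137)), (np.int64(68), np.int64(102), np.int64(129)), (np.int64(62), np.int64(93), np.int64(118)), (np.int64(25), np.int64(37), np.int64(64))]
30 [(np.int64(27), np.int64(37), np.int64(63)), (np.int64(43), np.int64(65), np.int64(89)), (np.int64(66), np.int64(99), np.int64(126)), (np.int64(72), np.int64(107), np.int64(134)), (np.int64(74), np.int64(111), np.int64(138)), (np.int64(73), np.int64(109), np.int64(136)), (np.int64(76), np.int64(112), np.int64(141)), (np.int64(72), np.int64(108), np.int64(137)), (n
[... 4106 characters left out ...]
37)), (np.int64(178), np.int64(176), np.int64(177)), (np.int64(68), np.int64(101), np.int64(127)), (np.int64(71), np.int64(107), np.int64(135)), (np.int64(74), np.int64(110), np.int64(138)), (np.int64(75), np.int64(113), np.int64(140)), (np.int64(72), np.int64(109), np.int64(137)), (np.int64(70), np.int64(106), np.int64(133)), (np.int64(72), np.int64(107), np.int64(134)), (np.int64(73), np.int64(108), np.int64(137)), (np.int64(73), np.int64(109), np.int64(137)), (np.int64(71), np.int64(107), np.int64(134)), (np.int64(145), np.int64(160), np.int64(173)), (np.int64(204), np.int64(212), np.int64(217)), (np.int64(206), np.int64(213), np.int64(218)), (np.int64(205), np.int64(213), np.int64(218))]
```

View pics/w15.png

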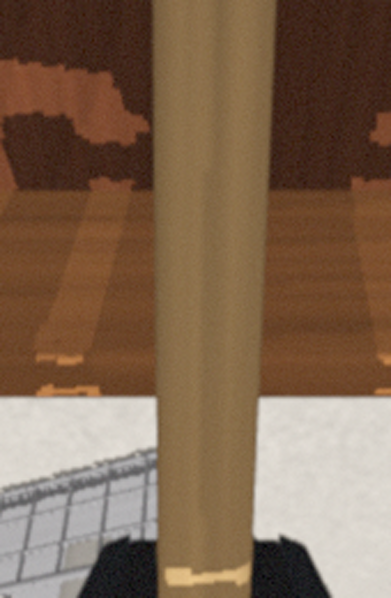

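The handle is 53.5 px wide at row 5, against a predicted 55, so the grip is rigid and hasn't drooped. Continuing out and up.

play_rows(targets=[{"dr": [0,0,0],"linear": [-8,0,0],"grip": 1},{"dr": [0,0,0],"linear": [-20,0,1],"grip": 1},{"dr": [0,0,0],"linear": [-34,0,1],"grip": 1},{"dr": [0,0,0],"linear": [-48,0,1],"grip": 1},{"dr": [0,0,0],"linear": [-60,0,0],"grip": 1},{"dr": [0,0,0],"linear": [-72,0,-4],"grip": 1},{"dr": [0,0,0],"linear": [-85,0,-9],"grip": 1},{"dr": [0,0,0],"linear": [-97,0,-19],"grip": 1},{"dr": [0,0,0],"linear": [-107,0,-28],"grip": 1},{"dr": [0,0,0],"linear": [-110,0,-30],"grip": 1}])

```text
t: 22.38
tool_pos: [0.5596, -0.1675, 0.2325]
tool_rot: [0.723, 0.64, -0.193, 0.173]
force: [0.7, -0.1, -0.1]
width: 0.0218
```

```bash
python3 - <<'E'
from plan import *
W=wrist(); S=env.get_image("scene")["color"]
im=np.hstack([cv2.resize(W["color"],(400,300)),cv2.resize(S[60:240,150:366],(400,333))[:300]]); cv2.imwrite("pics/w16.png",im); s=env.observe(); print(s["force"],s["ft_torque"],s["width"],w2c(s["tool_pos"])*1000,s["joint_positions"])
E
```

```text
[ 0.1537  0.1123 -0.6648] [ 0.4611 -0.0029  0.0326] 0.021803703287061337 [-272.7186    0.3682  230.5721] [-0.7506  0.6151  0.935   1.7912  0.0497  0.9693 -0.0596]
```

View pics/w16.png

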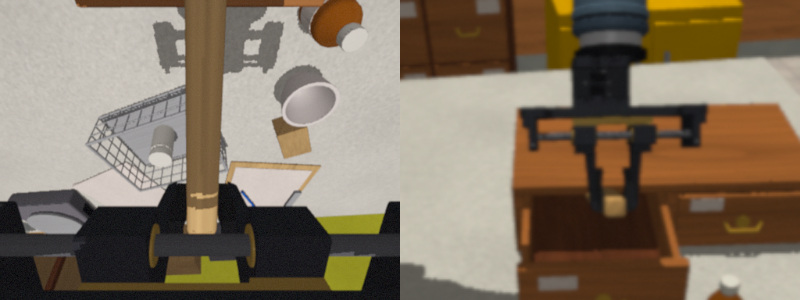

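Paddle is out of the drawer and clear. I'll lift it 150 mm and bring it closer to level.

play_rows(targets=[{"dr": [0,0,0],"linear": [-5,0,-8],"grip": 1},{"dr": [0,0.02,0],"linear": [-13,0,-22],"grip": 1},{"dr": [0,0.06,0],"linear": [-22,0,-38],"grip": 1},{"dr": [0,0.1,0],"linear": [-32,0,-55],"grip": 1},{"dr": [0,0.15,0],"linear": [-42,0,-73],"grip": 1},{"dr": [0,0.2,0],"linear": [-52,0,-90],"grip": 1},{"dr": [0,0.25,0],"linear": [-61,0,-106],"grip": 1},{"dr": [0,0.3,0],"linear": [-68,0,-118],"grip": 1},{"dr": [0,0.34,0],"linear": [-73,0,-127],"grip": 1},{"dr": [0,0.35,0],"linear": [-75,0,-130],"grip": 1}])

```text
t: 23.32
tool_pos: [0.5586, -0.1679, 0.3819]
tool_rot: [0.746, 0.66, -0.064, 0.059]
force: [0.5, -0.3, -1.3]
width: 0.0216
```

play_rows(targets=[{"dr": [0,0,0],"linear": [0,0,0],"grip": 1},{"dr": [0,0,0],"linear": [0,0,0],"grip": 1},{"dr": [0,0,0],"linear": [0,0,0],"grip": 1},{"dr": [0,0,0],"linear": [0,0,0],"grip": 1},{"dr": [0,0,0],"linear": [0,0,0],"grip": 1},{"dr": [0,0,0],"linear": [0,0,0],"grip": 1},{"dr": [0,0,0],"linear": [0,0,0],"grip": 1},{"dr": [0,0,0],"linear": [0,0,0],"grip": 1},{"dr": [0,0,0],"linear": [0,0,0],"grip": 1},{"dr": [0,0,0],"linear": [0,0,0],"grip": 1}])

```text
t: 24.15
tool_pos: [0.5586, -0.1661, 0.3797]
tool_rot: [0.745, 0.661, -0.065, 0.058]
force: [0.3, -0.3, -1.4]
width: 0.0214
```

```bash
python3 - <<'E'
from plan import *
W=wrist(); S=env.get_image("scene"); T=env.get_image("top")
cv2.imwrite("pics/w17.png",W["color"]);cv2.imwrite("pics/s17.png",S["color"]);cv2.imwrite("pics/t17.png",T["color"])
s=env.observe(); print(s["t"],s["force"],s["dq"],s["width"],s["tool_pos"],w2c(s["tool_pos"])*1000)
R=Ro.from_quat(s["tool_rot"])
for n,q in dict(tip=(.242,0,-.03),end=(-.028,0,-.03)).items():
    p=s["tool_pos"]+R.apply(q); print(n,p,"wrist",proj(W,p),"scene",proj(S,p),"top",proj(T,p))
E
```

```text
24.3 [-0.2382 -0.9835 -0.2375] [-0.0006  0.      0.0003 -0.0008 -0.0017  0.0013 -0.0003] 0.02159356119536296 [ 0.5586 -0.1661  0.3797] [-272.5991    0.9786  379.6854]
tip [0.5878 0.0757 0.3671] wrist (np.float64(256.81926108768346), np.float64(-444.49773555452646)) scene (np.float64(256.45704322706615), np.float64(76.21656586833164)) top (np.float64(224.0539012564831), np.float64(164.25031223420316))
end [ 0.5559 -0.1883  0.4141] wrist (np.float64(257.7889536337448), np.float64(286.23299218264447)) scene (np.float64(267.759748223983), np.float64(108.24906381352997)) top (np.float64(373.9563004867987), np.float64(176.78026097132067))
```

View pics/w17.png

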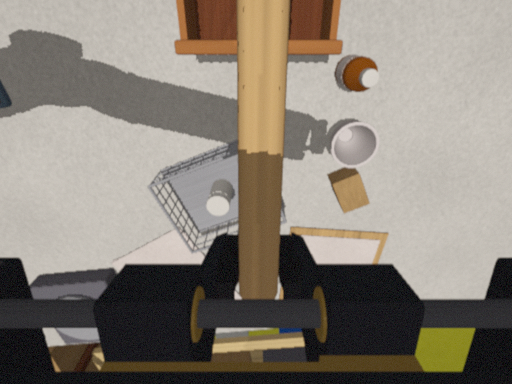

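View pics/s17.png

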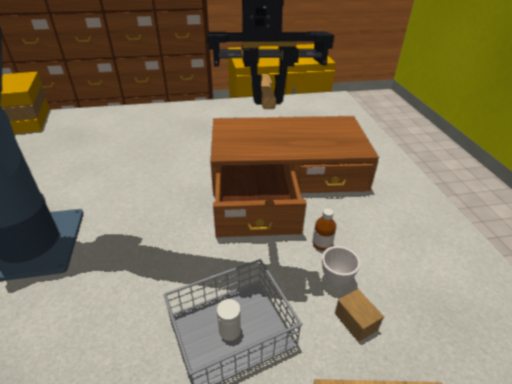

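View pics/t17.png

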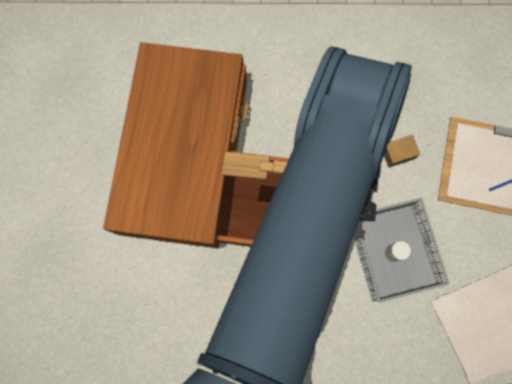

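The top view puts the blade tip at (224,164), exactly where a rigid grip predicts, so it is about 0.37 m up. The jar stands in the basket, the drawer is empty, the other things haven't moved and the arm is still. I'm handing in.

```bash
python3 - <<'E'
from workcell import env
print(env.close_job())
E
```

```text
the job is handed in; nothing more can be done
None
```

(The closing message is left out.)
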